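# Sort vials and a capped needle into the supply case, then break the lid stay and shut it

### The job

The supply case stands open with its lid propped by a locked folding stay. While it is propped, put both glass vials into the yellow tray and the capped needle into the green tray; then push the stay's knee away from you to break it and lower the lid gently until it is fully shut. Leave the other things on the desk where they are.

Things in the scene. Friction and masses are not known exactly. Their poses are not given: they have to be found in the camera images.
- case: Grey open case, 210 (x) x 320 (y) x 60 mm (z), walls 5 mm, fixed. Origin: centre of underside; +x away from robot to the hinge, +y its left, z up. Hinge line along y at x 105, z 60. Front (x under -41) and left side (y over 88) are closed ledges, top z 54; the trays, at x 23, y 27 and y -95, lie under the leaning lid: tilt the tool about 35 degrees, its back to the robot; upright it hits the lid.
- lid (a joint): Blue lid, flat, 210 mm from hinge to front edge, 320 wide, 6 thick, with a black tab 70 mm wide, 15 mm beyond the front edge. 0 = propped at 50 degrees (0.873 rad) above level, 0.873 = shut, level on the case; grows as it goes down. Stiff hinge (0.32 N m): stays where left, push down with 2 to 10 N near the front edge. Cannot be lowered while the stay is locked.
- lid_edge (a point): Point on the outer (upper when shut) face of the lid, on its middle line, 200 mm from the hinge line; that face is 7 mm from the plane through the hinge line. With the lid propped it looks up and away from the robot. Axes: as the case's while propped; they turn with the lid.
- stay (a joint): Knee angle of the steel stay on the case's left (+y) side: two 77 mm bars from the case's side (case x -45, z 30 mm) to the lid's side, 150 mm from the hinge. 0 = locked, knee 5 mm past straight towards the robot; 0.13 = straight; more = broken; 2.9 with lid shut. Push the knee 15 to 40 mm along case +x, 3 to 8 N; it stays there, the lid sinks a few degrees; it folds on as the lid goes down.
- stay_knee (a point): Middle of the red round knee grip: cylinder of diameter 22 mm, 28 mm long along the case's y, outside the stay. It lies 183 mm left (+y) of the case's middle plane, its inner end 9 mm out from the lid's side; while locked at case x -23, z 104 mm. Lean the gripper outwards (to case +y) so that its body clears the lid.
- tray_yellow: Yellow open tray, 124 (x) x 118 (y) x 32 mm, walls and floor 3 mm, fixed in the case. For the glass vials. Origin: centre of its underside, 6 mm above the desk; axes as the case's. It may be the left or the right one of the two.
- tray_green: Green open tray, same size and same origin as the yellow one, beside it. For the capped needle.
- vial_teal: Small glass vial with a teal band and a grey cap, standing upright, 18 mm diameter, 36 mm high. Origin: centre of its underside, z along its axis.
- vial_purple: Small glass vial with a purple band and a purple cap, standing upright, 18 mm diameter, 39 mm high. Origin: centre of its underside, z along its axis.
- needle: Needle in a clear plastic sheath with a red hub, lying flat, 9 mm wide (x), 48 mm long (y), 9 mm high. Origin: centre of its underside; y along the needle. Grip it across its x.
- ampoule: Bystander: plastic ampoule standing upright, 18 x 21 x 61 mm. Origin: centre of its underside. Leave alone.
- tube_cup: Bystander: clear cup with pink-capped tubes, 49 mm diameter, 66 mm high. Origin: centre of its underside. Leave alone.

How it is judged (in metres and radians):
On the way, in this order (a step that is already met when the one before it is completed fails the run):
1. both vials lie in the yellow tray and the needle in the green tray, let go, with the lid still propped by the locked stay (x of vial_teal in the frame of tray_yellow between -0.062 and 0.062 m and y of vial_teal in the frame of tray_yellow between -0.059 and 0.059 m and z of vial_teal in the frame of tray_yellow between -0.005 and 0.04 m and x of vial_purple in the frame of tray_yellow between -0.062 and 0.062 m and y of vial_purple in the frame of tray_yellow between -0.059 and 0.059 m and z of vial_purple in the frame of tray_yellow between -0.005 and 0.04 m and x of needle in the frame of tray_green between -0.062 and 0.062 m and y of needle in the frame of tray_green between -0.059 and 0.059 m and z of needle in the frame of tray_green between -0.005 and 0.04 m and contact force between the fingers and vial_teal below 0.05 N and contact force between the fingers and vial_purple below 0.05 N and contact force between the fingers and needle below 0.05 N and value of joint stay below 0.13 rad), for 0.2 s.
2. the stay's knee is broken: pushed well past straight (value of joint stay above 0.3 rad), for 0.1 s.
At the end, for the whole second after the job is handed in: The lid is shut (within 0.05 rad, about 10 mm at the front edge) and still; both vials lie within the yellow tray and the needle within the green tray (origins within the tray's outline, less than 40 mm above its underside), at rest (value of joint lid above 0.823 rad and velocity of joint lid below 0.05 rad/s and x of vial_teal in the frame of tray_yellow between -0.062 and 0.062 m and y of vial_teal in the frame of tray_yellow between -0.059 and 0.059 m and z of vial_teal in the frame of tray_yellow between -0.005 and 0.04 m and x of vial_purple in the frame of tray_yellow between -0.062 and 0.062 m and y of vial_purple in the frame of tray_yellow between -0.059 and 0.059 m and z of vial_purple in the frame of tray_yellow between -0.005 and 0.04 m and x of needle in the frame of tray_green between -0.062 and 0.062 m and y of needle in the frame of tray_green between -0.059 and 0.059 m and z of needle in the frame of tray_green between -0.005 and 0.04 m and linear speed of each of vial_teal, vial_purple, needle below 0.03 m/s); the robot touches nothing.
It fails at once if the lid is slammed (faster than 2.5 rad/s, 0.5 m/s at its front edge) (velocity of joint lid above 2.5 rad/s).
It fails at once if a bystander (ampoule or tube cup) is moved by more than 30 mm (distance of any of ampoule, tube_cup from where it was at the start of the episode above 0.03 m).
It also fails if it takes over 72 s, if anything falls off the work surface, if the arm or the gripper's body presses on something with over 40 N, if the wrist force passes 120 N, or if a joint passes its speed limit or range.

### The arm

A 6-joint arm with a two-finger parallel gripper is mounted at the origin on a cart in front of the work surface, level with it; the furniture and walls round the work are solid. World frame = base frame: x ahead of the robot, y to its left, z up, the work surface at z = 0. Lengths are in m, angles in degrees, forces in N, time in s.
With the tool pointing down it reaches from about 0.35 to 0.875 m from the base axis. Payload 4.2 kg.
Tool frame: the origin (TCP) lies between the finger pads; the fingertips stand 17 mm ahead of it and the grasp point (between the pads) lies 2 mm behind it; z points along the fingers, y is the direction in which the jaws open and shut (so a half turn about z gives the same grasp; the last joint's range is limited). The gripper opens to 87 mm and grips with 3 to 60 N. Pads are 19 mm wide; open, the fingers measure 117 mm over their backs; the gripper's body (75 mm by 190 mm) begins 51 mm behind the grasp point.
Start: joints at [-48.667, 22.042, 0.453, 0, -68.411, -14.817], TCP at [0.279, -0.559, 0.24] pointing down, gripper open.
Joint ranges: [-179.83, 179.83], [-69.29, 118.12], [-61.27, 80.66], [-181.25, 117.63], [-171.15, -9.14], [-177.46, 177.46]. Speed limits (degrees/s): [159.86, 159.86, 180, 180, 180, 180].

### API

Orientations are given as a 3x3 rotation matrix whose columns are the frame's x, y, z axes.
In Python, from station import r gives the robot as it stands.
- The arm moves only by the shell command python3 -m creep 'ROWS'. ROWS is JSON, a list of rows, each a list of 7 numbers: the opening, from 0 (shut) to 1 (fully open), then the shift along the tool's x, y, z scaled (see below), then the turn, a rotation vector about the tool's x, y, z scaled (see below). A call has 1 to 5 rows; each row is the pose to reach, as a shift and turn from the pose measured when the call began, along the tool's axes at that moment, turning the shorter way round; what a row does not reach only later rows make up. The controller multiplies each number of a shift by 300 mm and each number of a turn by 180 degrees. A row lasts 1/12 s, in which the tool goes at most 41.7 mm and 7.16 degrees, less where a joint would pass 70% of its speed; a pose out of reach is approached as far as the arm can. A call with a number of a shift or a turn outside -1 to 1 is refused whole. A call with a gripper value outside its range is refused whole. The fingers move at their own pace and stop on an object; the grip force is fixed at half the most. Time passes only in rows, so rows that repeat a pose let the fingers close. It gives the time, the measured TCP pose, the force and the opening at its end, in the units of the state.
- r.sense(): the state, without advancing time (a new reading comes with each control period).
- r.capture(name): name is "scene" or "top" or "wrist"; returns the picture (420x560x3 uint8, blue, green, red); there is no depth.
- r.camera_model(name): a dict with "mtx" (3x3 intrinsics, pixels), "dist" ([k1, k2, p1, p2, k3] as OpenCV has them; the pictures are not rectified), "R" (3x3) and "t" (3): a world point X has camera coordinates R X + t; the wrist camera has in their place "mount" (4x4, takes a point from camera to tool coordinates, whose origin is the TCP and whose axes are the flange's). Camera axes: x right, y down, z forward; pixel columns grow to the right and rows downward; lengths in m; the calibration is good to about 2 mm. A picture is of the moment at which its call begins: read the wrist's pose just before it. camera_model takes no time and is no camera call.
- r.finish_job(): hands the job in, once; it reports no verdict.
Trained networks look in the newest picture that a camera, given by its name, has taken for a name from the list of things; names that differ only in an ending like _2 or _b are one class to them, and where a whole thing is asked for, a point or a joint stands for the part that bears it (a point fixed in the world has none). Each returns a list of dicts, best first, with "score" (0 to 1); they miss things now and then, are a little off and sometimes report something else, mostly with a low value. They report only what shows in the picture. A call takes as long as a camera call.
- r.recognise(camera, target): "rect" ([left, top, right, bottom] as shares, 0 to 1, of the picture: columns of its width, rows of its height, round what is visible of it).
- r.outline_of(camera, target): "pixels" (420x560 bool, what is visible of it) and "rect" ([left, top, right, bottom] as shares, 0 to 1, of the picture: columns of its width, rows of its height, round what is visible of it).
The state is a dict: "time_s": time; "joints": joint angles; "joint_velocities": joint speeds; "effort": joint torques, N m; "tcp_pos": TCP position; "ee_rot": TCP orientation; "wrist_force": force on the tool from outside, world axes, zero at the start; "moment": the same for the moment, N m; "gripper_width": opening from 0.0 (shut) to 1.0 (fully open).
Only numpy, scipy, OpenCV 4.12 (cv2) and the standard library are available. Lean on these libraries where they do the work, as an engineer would, in place of code of your own. Each camera call takes 0.05 s, during which the arm holds its last target.

## Working session

There is one attempt and no reset: what is moved stays moved. The work goes in short steps, Python scripts to look and compute and a shell command to move; the robot and the scene stay as the last step left them, time stands still between calls to the robot, and variables do not carry over. Pictures are saved under pics/ and viewed, and the job is handed in when it is done.

```bash
ls; mkdir -p pics; python3 - <<'E'
from station import r
import cv2
s=r.sense();print(s)
for c in ['scene','top','wrist']:
    im=r.capture(c);cv2.imwrite(f'pics/{c}0.png',im)
    m=r.camera_model(c);print(c,m)
E
```

```text
pics
{'time_s': 0.0, 'joints': array([-4.86667682e+01,  2.20908030e+01,  3.79560598e-01, -2.92651962e-02,
       -6.84112014e+01, -1.48175743e+01]), 'joint_velocities': array([ 0.00423995, -0.04911405, -0.02284275,  0.00685796, -0.03346167,
       -0.0505895 ]), 'effort': array([-3.31357096e-04, -3.90667069e+01,  1.87404621e+01,  4.21981305e+00,
        1.10390276e-02, -2.02127972e-04]), 'tcp_pos': array([ 0.27880112, -0.55873438,  0.23845692]), 'ee_rot': array([[-8.94896460e-01, -4.46272577e-01, -1.05473072e-03],
       [-4.46273815e-01,  8.94894408e-01,  1.91830458e-03],
       [ 8.77858953e-05,  2.18738268e-03, -9.99997604e-01]]), 'wrist_force': array([-0.5741325 , -0.04187557,  0.28601727]), 'moment': array([ 0.03897974, -0.03580475,  0.00405441]), 'gripper_width': 0.9994977681576626}
scene {'mtx': array([[393.82213454,   0.        , 288.28644738],
       [  0.        , 393.82213454, 206.342506  ],
       [  0.        ,   0.        ,   1.        ]]), 'dist': array([-0.05858376,  0.        ,  0.        ,  0.        ,  0.        ]), 'R': array([[-0.60245637, -0.79814518,  0.0032546
[... 498 characters left out ...]
6],
       [ 0.09065175,  0.007058  , -0.99585764]]), 't': array([0.03841802, 0.60020006, 1.23269526])}
wrist {'mtx': array([[374.13574161,   0.        , 271.72189624],
       [  0.        , 374.13574161, 206.15844556],
       [  0.        ,   0.        ,   1.        ]]), 'dist': array([0.03195614, 0.        , 0.        , 0.        , 0.        ]), 'mount': array([[ 9.63059046e-04, -9.55620819e-01, -2.94597901e-01,
         8.07236856e-02],
       [ 9.99999363e-01,  1.09351076e-03, -2.78084864e-04,
        -3.20293226e-04],
       [ 5.87889661e-04, -2.94597446e-01,  9.55621264e-01,
        -1.45528968e-01],
       [ 0.00000000e+00,  0.00000000e+00,  0.00000000e+00,
         1.00000000e+00]])}
```

View pics/scene0.png

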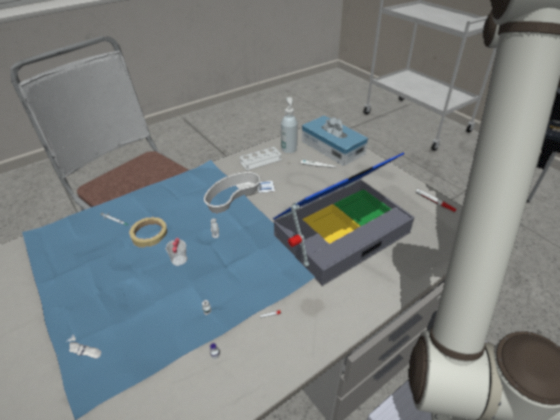

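View pics/top0.png

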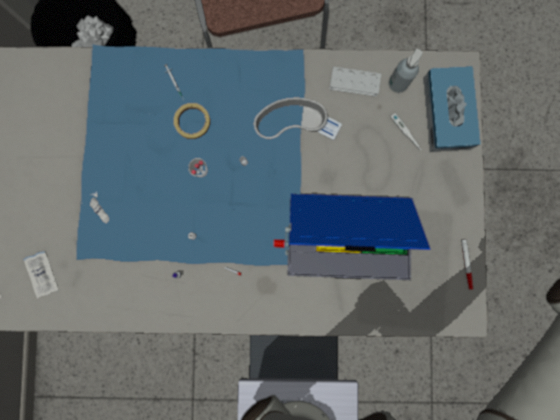

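View pics/wrist0.png

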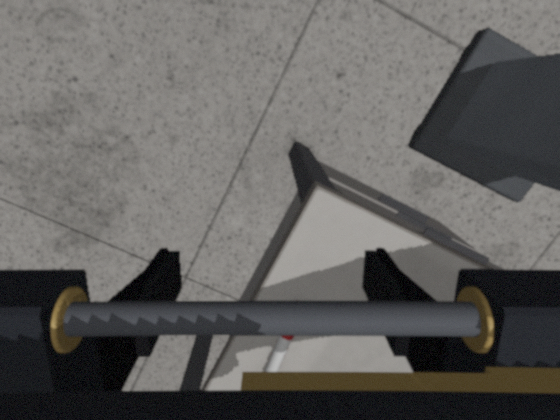

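```bash
cat > h.py <<'E'
import numpy as np,cv2
from station import r
from scipy.spatial.transform import Rotation as Ro
def cam(c,s=None):
    m=r.camera_model(c);K=m['mtx'];D=m['dist']
    if 'R' in m: return K,D,m['R'],m['t']
    s=s or r.sense();T=np.eye(4);T[:3,:3]=s['ee_rot'];T[:3,3]=s['tcp_pos']
    W=np.linalg.inv(T@m['mount']);return K,D,W[:3,:3],W[:3,3]
def ray(c,uv,s=None):
    K,D,R,t=cam(c,s);p=cv2.undistortPoints(np.array([[uv]],float),K,D)[0,0]
    d=R.T@np.array([p[0],p[1],1]);return -R.T@t,d/np.linalg.norm(d)
def atz(c,uv,z,s=None):
    o,d=ray(c,uv,s);return o+d*(z-o[2])/d[2]
def proj(c,X,s=None):
    K,D,R,t=cam(c,s);return cv2.projectPoints(np.atleast_2d(X).astype(float),cv2.Rodrigues(R)[0],t,K,D)[0][:,0]
def tri(a,ua,b,ub):
    o1,d1=ray(a,ua);o2,d2=ray(b,ub)
    A=np.stack([d1,-d2],1);k=np.linalg.lstsq(A,o2-o1,rcond=None)[0]
    p,q=o1+k[0]*d1,o2+k[1]*d2;return (p+q)/2,np.linalg.norm(p-q)
def move(pos,R,s=None):
    "scaled shift and turn from the current pose to target"
    s=s or r.sense();R0=s['ee_rot']
    return np.round(R0.T@(np.array(pos)-s['tcp_pos'])/0.3,4),np.round(Ro.from_matrix(R0.T@R).as_rotvec(degrees=True)/180,4)
E
python3 - <<'E'
from h import *
for c in ['scene','top']:
    for n in ['vial_teal','vial_purple','needle','ampoule','tube_cup','stay_knee','tray_yellow','tray_green','case','lid']:
        L=r.outline_of(c,n)
        for d in L[:2]:
            ys,xs=np.nonzero(d['pixels'])
            if len(xs): print(c,n,round(d['score'],2),'cent',xs.mean().round(1),ys.mean().round(1),'box',xs.min(),ys.min(),xs.max(),ys.max(),len(xs))
a=cv2.imread('pics/top0.png');cv2.imwrite('pics/topz.png',cv2.resize(a[140:290,150:440],None,fx=2.75,fy=2.75,interpolation=cv2.INTER_CUBIC))
a=cv2.imread('pics/scene0.png');cv2.imwrite('pics/scz.png',cv2.resize(a[140:360,160:430],None,fx=2.7,fy=2.7,interpolation=cv2.INTER_CUBIC))
print(r.sense()['time_s'])
E
```

```text
scene vial_teal 0.64 cent 205.8 307.4 box 202 301 210 314 91
scene vial_teal 0.28 cent 176.9 251.6 box 167 239 186 264 371
scene vial_purple 0.45 cent 214.1 351.1 box 210 344 219 358 117
scene vial_purple 0.32 cent 327.2 198.3 box 277 154 401 259 1005
scene needle 0.64 cent 271.0 313.2 box 262 310 279 316 61
scene ampoule 0.51 cent 214.5 228.8 box 211 219 219 237 133
scene tube_cup 0.81 cent 176.9 251.6 box 166 238 186 264 403
scene tube_cup 0.2 cent 206.0 307.0 box 202 300 210 314 106
scene stay_knee 0.62 cent 298.0 242.6 box 289 235 305 259 170
scene tray_yellow 0.69 cent 297.6 243.7 box 288 235 306 261 201
scene tray_yellow 0.6 cent 331.4 223.3 box 304 205 359 242 1183
scene tray_green 0.96 cent 361.5 207.1 box 334 190 389 225 1115
scene case 0.79 cent 339.9 228.8 box 273 152 413 286 7274
scene case 0.69 cent 298.4 245.2 box 288 234 308 265 243
top vial_teal 0.61 cent 351.7 235.9 box 274 193 428 279 10443
top vial_teal 0.43 cent 192.3 235.5 box 190 233 195 238 26
top vial_purple 0.73 cent 353.7 222.6 box 273 193 428 252 7189
top vial_purple 0.41 cent 176.7 274.4 box 173 272 180 277 38
top needle 0.75 cent 387.2 250.6 box 373 246 405 254 184
top needle 0.61 cent 233.4 270.7 box 225 267 241 274 43
top ampoule 0.38 cent 243.7 160.6 box 240 157 247 164 47
top tube_cup 0.55 cent 197.9 166.7 box 189 158 207 176 252
top stay_knee 0.59 cent 352.1 235.9 box 274 194 428 280 10180
top stay_knee 0.49 cent 279.0 243.0 box 274 239 284 247 94
top tray_yellow 0.49 cent 332.6 249.2 box 316 246 359 252 201
top tray_green 0.49 cent 389.8 250.9 box 374 247 406 254 182
top tray_green 0.47 cent 243.8 160.8 box 240 157 248 165 61
top case 0.67 cent 352.0 235.7 box 274 193 428 279 10337
top case 0.37 cent 233.6 270.7 box 225 267 241 274 59
top lid 0.77 cent 354.8 222.3 box 274 194 429 250 6827
1.15
```

```bash
ls pics; python3 -c "
import cv2
for f in ['topz','scz']:print(cv2.imread(f'pics/{f}.png').shape)"; python3 -m creep --help 2>&1 | head -20
```

```text
scene0.png
scz.png
top0.png
topz.png
wrist0.png
(412, 798, 3)
(594, 729, 3)
invalid input: not JSON, or not a number
```

View pics/topz.png

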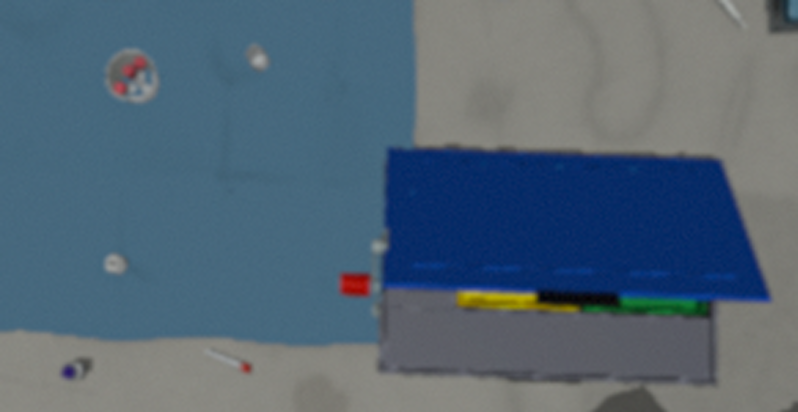

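View pics/scz.png

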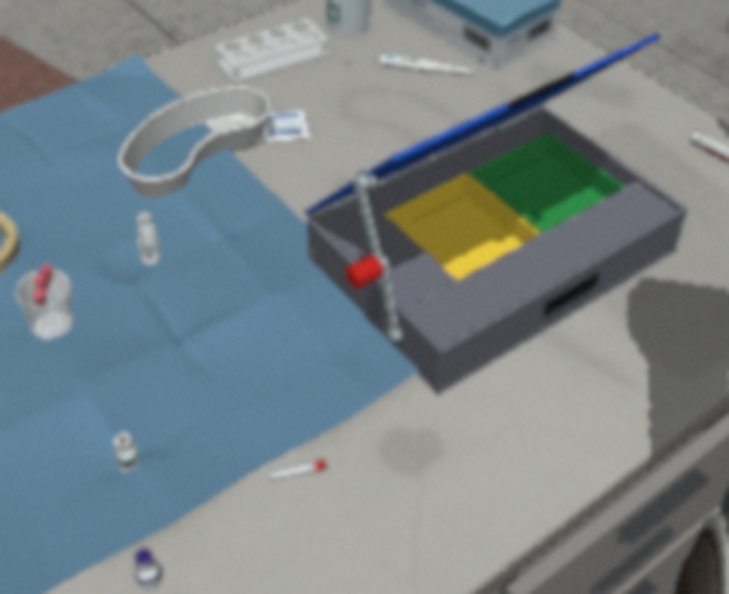

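```bash
cat > fit.py <<'E'
from h import *
from scipy.optimize import least_squares
c5,s5=np.cos(np.radians(50)),np.sin(np.radians(50))
# outer face normal (up & away): 
def L(d,y,n): return [.105-d*c5+n*s5, y, .06+d*s5+n*c5]
T=lambda u,v:(150+u/2.75,140+v/2.75); S=lambda u,v:(160+u/2.7,140+v/2.7)
P=[('top',[-.105,.16,.057],T(379,372)),('top',[-.105,-.16,.057],T(714,382)),('top',[-.023,.183,.104],T(355,285)),
('top',L(.21,.16,.004),T(384,287)),('top',L(.21,-.16,.004),T(769,299)),
('scene',[-.105,.16,0],S(438,391)),('scene',[-.105,.16,.057],S(440,345)),('scene',[-.105,-.16,.057],S(684,212)),('scene',[-.023,.183,.104],S(365,270)),('scene',L(.21,-.16,.004),S(657,36))]
def X(p,l):
    a=p[2];c,s=np.cos(a),np.sin(a);return np.array([p[0]+c*l[0]-s*l[1],p[1]+s*l[0]+c*l[1],l[2]])
def f(p): return np.concatenate([proj(c,X(p,l))[0]-uv for c,l,uv in P])
s=least_squares(f,[.5,-.1,0],loss='soft_l1');print(s.x,np.degrees(s.x[2]));print(f(s.x).reshape(-1,2).round(1))
np.save('case.npy',s.x)
for n in ['tube_cup','ampoule','vial_teal','vial_purple']:
    pass
print('teal',tri('top',(192.1,235.5),'scene',(205.8,307.4)), atz('top',(192.2,235.6),.034))
print('purple',tri('top',(176.5,274.5),'scene',(214.1,351.1)),atz('top',(175,274.7),.037))
print('needle',atz('top',(233.4,270.7),.006),atz('scene',(271.0,313.2),.006))
for u in [(206,351),(248,368)]: print('needle end',atz('top',T(*u),.006))
for u in [(272,475),(321,465)]: print('needle end',atz('scene',S(*u),.006))
print('amp',atz('top',(243.7,160.6),.05),'cup',atz('top',(198,166.7),.05))
E
python3 fit.py
```

```text
[ 0.5327603  -0.12971971 -0.01927959] -1.1046391523149213
[[-0.5  0.3]
 [ 1.2  0.5]
 [ 0.2 -0.5]
 [-1.  -0.4]
 [ 1.  -0.4]
 [-0.6  1. ]
 [ 0.1  2.8]
 [ 0.6 -1.8]
 [-0.7  0.2]
 [ 0.5 -1.5]]
teal (array([0.53312224, 0.29104483, 0.01558207]), np.float64(6.383269241286853e-05)) [0.53214936 0.28704505 0.034     ]
purple (array([0.42749591, 0.3294189 , 0.01564411]), np.float64(0.0012900944752799446)) [0.42823594 0.32898858 0.037     ]
needle [0.43968537 0.17817467 0.006     ] [0.43767613 0.177763   0.006     ]
needle end [0.44762117 0.20136229 0.006     ]
needle end [0.43155224 0.15964414 0.006     ]
needle end [0.44561575 0.20041753 0.006     ]
needle end [0.42907151 0.16193264 0.006     ]
amp [0.73315883 0.15218535 0.05      ] cup [0.71536653 0.273859   0.05      ]
```

```bash
cat >> h.py <<'E'
def RT(tilt=35,yaw=0):
    # yaw 0: tool x towards robot, y world y; tilt: z leans forward
    a=np.radians(tilt);b=np.array([[-np.cos(a),0,np.sin(a)],[0,1,0],[-np.sin(a),0,-np.cos(a)]])
    return Ro.from_euler('z',yaw,degrees=True).as_matrix()@b
try: CP=np.load('case.npy')
except Exception: CP=None
def C2W(l):
    a=CP[2];c,s=np.cos(a),np.sin(a);return np.array([CP[0]+c*l[0]-s*l[1],CP[1]+s*l[0]+c*l[1],l[2]])
def W2C(w):
    a=CP[2];c,s=np.cos(a),np.sin(a);d=np.array(w)-[CP[0],CP[1],0];return np.array([c*d[0]+s*d[1],-s*d[0]+c*d[1],d[2]])
E
python3 -c "
from h import *
print(move([.43,-.3,.34],RT(0,0)), move([.43,-.1,.34],RT(35,0)))"
```

```text
(array([-0.836 ,  0.5485, -0.3348]), array([0.    , 0.    , 0.1473])) (array([-1.1336,  1.145 , -0.3348]), array([ 0.045 , -0.1909,  0.1427]))
```

```bash
python3 -m creep '[[1,-0.836,0.548,-0.335,0,0,0.147],[1,-0.836,0.548,-0.335,0,0,0.147],[1,-0.836,0.548,-0.335,0,0,0.147],[1,-0.836,0.548,-0.335,0,0,0.147],[1,-0.836,0.548,-0.335,0,0,0.147]]'; python3 -c "
from h import *
print(move([.43,0.05,.34],RT(35,0)))"
```

```text
time_s: 1.57
tcp_pos: [0.3763, -0.3917, 0.3046]
ee_rot: [[-1.0, 0.003, 0.0], [0.003, 1.0, -0.0], [-0.0, -0.0, -1.0]]
wrist_force: [0.6, -0.4, 0.6]
gripper_width: 1.002
(array([-0.174 ,  1.4728, -0.1179]), array([-0.0003, -0.1944, -0.001 ]))
```

```bash
python3 -m creep '[[1,-0.17,1,-0.12,0,-0.194,0],[1,-0.17,1,-0.12,0,-0.194,0],[1,-0.17,1,-0.12,0,-0.194,0],[1,-0.17,1,-0.12,0,-0.194,0],[1,-0.17,1,-0.12,0,-0.194,0]]'; python3 -c "
from h import *
print(move([.40,0.32,.28],RT(35,0)))"
```

```text
time_s: 1.98
tcp_pos: [0.4115, -0.1884, 0.3308]
ee_rot: [[-0.814, 0.006, 0.58], [0.006, 1.0, -0.002], [-0.58, 0.002, -0.814]]
wrist_force: [0.7, 1.6, -0.0]
gripper_width: 0.999
(array([0.1393, 1.6942, 0.1127]), array([-0.0005,  0.0027, -0.0018]))
```

```bash
python3 -m creep '[[1,0.06,1,0,0,0,0],[1,0.06,1,0,0,0,0],[1,0.06,1,0,0,0,0],[1,0.06,1,0,0,0,0],[1,0.06,1,0,0,0,0]]';python3 -m creep '[[1,0.06,0.94,0.1,0,0,0],[1,0.06,0.94,0.1,0,0,0],[1,0.06,0.94,0.1,0,0,0],[1,0.06,0.94,0.1,0,0,0],[1,0.06,0.94,0.1,0,0,0]]'; python3 - <<'E'
from h import *
print(move([.40,0.32,.2],RT(35,0)))
r.capture('wrist');s=r.sense();im=r.capture('wrist');cv2.imwrite('pics/w1.png',im);print(s['tcp_pos'])
for n in ['vial_purple','vial_teal','needle']:
    print(n,[( [round(float(v),3) for v in d['rect']],round(d['score'],2)) for d in r.recognise('wrist',n)[:2]])
E
```

```text
time_s: 2.4
tcp_pos: [0.405, -0.0499, 0.3251]
ee_rot: [[-0.815, 0.006, 0.58], [0.006, 1.0, -0.002], [-0.58, 0.002, -0.815]]
wrist_force: [1.4, -0.6, 0.1]
gripper_width: 1.001
time_s: 2.82
tcp_pos: [0.4086, 0.1434, 0.303]
ee_rot: [[-0.816, -0.002, 0.578], [-0.001, 1.0, 0.001], [-0.578, 0.0, -0.816]]
wrist_force: [0.5, 0.7, -1.6]
gripper_width: 0.997
(array([0.2211, 0.5888, 0.2643]), array([0.0003, 0.0018, 0.0004]))
[0.41026833 0.15026321 0.30392858]
vial_purple [([0.804, 0.0, 0.863, 0.078], 0.7)]
vial_teal [([0.678, 0.215, 0.714, 0.29], 0.83)]
needle [([0.498, 0.007, 0.577, 0.067], 0.59)]
```

View pics/w1.png

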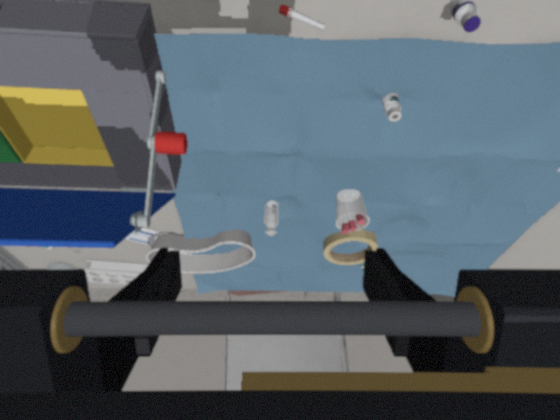

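```bash
python3 - <<'E'
from h import *
s=r.sense()
print('teal cap',atz('wrist',(394.5,115),.035,s),'base',atz('wrist',(391,97),.002,s))
print('purp cap',atz('wrist',(471,23),.038,s),'base',atz('wrist',(461,7),.002,s))
print('needle',atz('wrist',(284,8),.005,s),atz('wrist',(324,26),.005,s))
print('knee',W2C(atz('wrist',(171,143),.104,s)))
E
```

```text
teal cap [0.5335423 0.2800661 0.035    ] base [0.53365228 0.28250418 0.002     ]
purp cap [0.42993834 0.32023354 0.038     ] base [0.43266729 0.32327165 0.002     ]
needle [0.4300401  0.15385033 0.005     ] [0.4474415  0.19393235 0.005     ]
knee [-0.02549957  0.17324089  0.104     ]
```

```bash
python3 - <<'E'
from h import *
s=r.sense();print(s['tcp_pos'],s['joint_velocities'].round(2))
G=np.array([.429,.326,.028]);R=RT(35,0)
print(move(G-R[:,2]*.12,R))
E
```

```text
[0.40953118 0.14165975 0.30283188] [-1.7  -0.94 -0.4  -0.14  0.2  -0.04]
(array([0.4769, 0.6124, 0.3853]), array([-0.0003,  0.0012, -0.0016]))
```

```bash
python3 -m creep '[[1,0.47,0.625,0.38,0,0,0],[1,0.47,0.625,0.38,0,0,0],[1,0.47,0.625,0.38,0,0,0],[1,0.47,0.625,0.38,0,0,0],[1,0.47,0.625,0.38,0,0,0]]'; python3 - <<'E'
from h import *
G=np.array([.4295,.329,.028]);R=RT(35,0)
print(move(G-R[:,2]*.08,R))
E
```

```text
time_s: 3.48
tcp_pos: [0.4343, 0.2055, 0.2803]
ee_rot: [[-0.849, -0.024, 0.529], [-0.02, 1.0, 0.013], [-0.529, 0.001, -0.849]]
wrist_force: [0.1, 0.7, 0.4]
gripper_width: 1.001
(array([0.4644, 0.4152, 0.4446]), array([ 0.0044, -0.0171,  0.0062]))
```

```bash
python3 - <<'E'
from h import *
s=r.sense();print(s['joints'].round(1),s['joint_velocities'].round(1),s['tcp_pos'],s['ee_rot'].round(2))
E
```

```text
[  54.7   -6.4  -48.1   45.   -36.8 -177.4] [ 2.1 13.5 12.  -1.7 -0.1  0.1] [0.43431624 0.20545591 0.28030373] [[-0.85 -0.02  0.53]
 [-0.02  1.    0.01]
 [-0.53  0.   -0.85]]
```

```bash
cat > kin.py <<'E'
from h import *
import itertools
D=[(np.array([-48.6667682,22.0908,.37956,-.02927,-68.4112,-14.81757]),np.array([[-8.94896460e-01, -4.46272577e-01, -1.05473072e-03],[-4.46273815e-01,  8.94894408e-01,  1.91830458e-03],[ 8.77858953e-05,  2.18738268e-03, -9.99997604e-01]]))]
s=r.sense();D.append((s['joints'],s['ee_rot']))
Rx=lambda a:Ro.from_euler('x',a,degrees=True).as_matrix();Ry=lambda a:Ro.from_euler('y',a,degrees=True).as_matrix();Rz=lambda a:Ro.from_euler('z',a,degrees=True).as_matrix()
for s4,s5,s6 in itertools.product([1,-1],repeat=3):
    M=[ (Rz(q[0])@Ry(q[1]-q[2])@Rx(s4*q[3])@Ry(s5*q[4])@Rx(s6*q[5])).T@R for q,R in D]
    print(s4,s5,s6,np.degrees(np.arccos(np.clip((np.trace(M[0].T@M[1])-1)/2,-1,1))).round(2),M[0].round(2).tolist())
E
python3 kin.py
```

```text
1 1 1 148.25 [[-0.18, -0.66, -0.73], [-0.98, 0.07, 0.18], [-0.07, 0.75, -0.66]]
1 1 -1 160.65 [[-0.18, -0.66, -0.73], [-0.89, 0.43, -0.17], [0.43, 0.62, -0.66]]
1 -1 1 119.25 [[0.0, -0.0, 1.0], [-0.87, 0.49, 0.0], [-0.49, -0.87, 0.0]]
1 -1 -1 89.96 [[0.0, -0.0, 1.0], [-1.0, 0.0, 0.0], [-0.0, -1.0, -0.0]]
-1 1 1 147.94 [[-0.17, -0.66, -0.73], [-0.98, 0.07, 0.17], [-0.07, 0.75, -0.66]]
-1 1 -1 152.56 [[-0.17, -0.66, -0.73], [-0.89, 0.43, -0.17], [0.43, 0.62, -0.66]]
-1 -1 1 34.81 [[-0.0, -0.0, 1.0], [-0.87, 0.49, -0.0], [-0.49, -0.87, -0.0]]
-1 -1 -1 0.0 [[-0.0, -0.0, 1.0], [-1.0, 0.0, -0.0], [-0.0, -1.0, -0.0]]
```

```bash
cat > log.py <<'E'
from h import *
import pickle,os
def log():
    s=r.sense();f='log.pkl';L=pickle.load(open(f,'rb')) if os.path.exists(f) else []
    L.append((s['joints'],s['tcp_pos'],s['ee_rot']));pickle.dump(L,open(f,'wb'));return s
if __name__=='__main__':
    s=log();print(s['joints'].round(1),s['time_s'])
E
python3 log.py; python3 - <<'E'
from h import *
for y in [30]: print(move([.43,.30,.2],RT(0,y)))
E
```

```text
[  54.7   -6.4  -48.1   45.   -36.8 -177.4] 3.4833
(array([0.1475, 0.3152, 0.2238]), array([-0.0441,  0.1737, -0.155 ]))
```

```bash
python3 -m creep '[[1,0.15,0.3,0.22,-0.044,0.174,-0.155],[1,0.15,0.3,0.22,-0.044,0.174,-0.155]]'; python3 log.py;python3 -m creep '[[1,0.12,0.2,0.18,-0.035,0.14,-0.124],[1,0.12,0.2,0.18,-0.035,0.14,-0.124]]'; python3 log.py; python3 - <<'E'
from h import *
for y in [30]: print(move([.43,.328,.2],RT(0,y)))
E
```

```text
time_s: 3.65
tcp_pos: [0.4301, 0.2676, 0.2254]
ee_rot: [[-0.913, -0.193, 0.359], [-0.19, 0.981, 0.043], [-0.36, -0.029, -0.932]]
wrist_force: [1.1, -1.2, 0.8]
gripper_width: 1.003
[  58.     2.8  -39.6   27.7  -37.2 -157.3] 3.65
time_s: 3.82
tcp_pos: [0.4061, 0.3207, 0.1632]
ee_rot: [[-0.918, -0.357, 0.175], [-0.356, 0.934, 0.038], [-0.177, -0.027, -0.984]]
wrist_force: [0.7, -0.4, 1.4]
gripper_width: 1.001
[  60.4   11.8  -31.6   11.9  -40.3 -138.1] 3.8167
(array([-0.1035, -0.0088, -0.1058]), array([-0.0131,  0.056 , -0.0497]))
```

```bash
python3 -m creep '[[1,-0.075,0.01,0,-0.013,0.056,-0.05],[1,-0.075,0.01,0,-0.013,0.056,-0.05],[1,-0.075,0.01,0,-0.013,0.056,-0.05]]'; python3 log.py; cat > fk.py <<'E'
from h import *
import pickle
Rx=lambda a:Ro.from_euler('x',a,degrees=True).as_matrix();Ry=lambda a:Ro.from_euler('y',a,degrees=True).as_matrix();Rz=lambda a:Ro.from_euler('z',a,degrees=True).as_matrix()
R0=np.array([[0,0,1],[-1,0,0],[0,-1,0.]])
def chain(q):
    A=Rz(q[0]);B=A@Ry(q[1]);C=A@Ry(q[1]-q[2]);D=C@Rx(-q[3]);E=D@Ry(-q[4]);F=E@Rx(-q[5])@R0
    return A,B,C,D,E,F
def cols(q):
    A,B,C,D,E,F=chain(q)
    # ax, dz, b | t2x t2z | t3x t3z | y4 z4 | x5 z5 | x6 y6
    return np.stack([A[:,0],A[:,2],A[:,1],B[:,0],B[:,2],C[:,0],C[:,2],D[:,1],D[:,2],E[:,0],E[:,2],F[:,0],F[:,1]],1)
if __name__=='__main__':
    L=pickle.load(open('log.pkl','rb'))
    L=[(np.array([-48.6667682,22.0908,.37956,-.02927,-68.4112,-14.81757]),np.array([.27880112,-.55873438,.23845692]),None)]+L
    M=np.vstack([cols(q) for q,p,_ in L]);b=np.concatenate([p for q,p,_ in L])
    lam=3e-3
    x=np.linalg.lstsq(np.vstack([M,lam*np.eye(13)]),np.concatenate([b,np.zeros(13)]),rcond=None)[0]
    print(np.linalg.svd(M)[1].round(3))
    print(dict(zip('ax dz b t2x t2z t3x t3z y4 z4 x5 z5 x6 y6'.split(),x.round(3))));print((M@x-b).reshape(-1,3).round(4))
    np.save('fk.npy',x)
E
python3 fk.py; python3 - <<'E'
from h import *
for y in [30]: print(move([.43,.328,.2],RT(0,y)))
E
```

```text
time_s: 4.07
tcp_pos: [0.4288, 0.3342, 0.1673]
ee_rot: [[-0.865, -0.502, -0.002], [-0.502, 0.865, 0.002], [0.0, 0.003, -1.0]]
wrist_force: [0.4, 0.7, 0.7]
gripper_width: 0.999
[  54.9   17.9  -16.9   -0.2  -55.1 -114.7] 4.0667
[5.072 4.538 3.601 1.602 1.525 0.609 0.558 0.329 0.146 0.091 0.044 0.019
 0.011]
{'ax': np.float64(-0.001), 'dz': np.float64(0.149), 'b': np.float64(0.001), 't2x': np.float64(-0.0), 't2z': np.float64(0.562), 't3x': np.float64(0.419), 't3z': np.float64(0.012), 'y4': np.float64(-0.16), 'z4': np.float64(-0.007), 'x5': np.float64(0.281), 'z5': np.float64(0.002), 'x6': np.float64(0.0), 'y6': np.float64(-0.001)}
[[ 0.      0.     -0.    ]
 [ 0.0001  0.0001  0.    ]
 [-0.0001 -0.0001 -0.    ]
 [-0.      0.0001  0.    ]
 [ 0.0001 -0.      0.    ]]
(array([ 0.0069, -0.0195, -0.1089]), array([ 0.0008, -0.0001,  0.0008]))
```

```bash
cat > ik.py <<'E'
from fk import *
from scipy.optimize import least_squares
L=pickle.load(open('log.pkl','rb'))
idx=[1,4,5,7,9] # dz t2z t3x y4 x5
M=np.vstack([cols(q)[:,idx] for q,p,_ in L]);b=np.concatenate([p for q,p,_ in L])
X=np.linalg.lstsq(M,b,rcond=None)[0]
lo=np.array([-179.83,-69.29,-61.27,-181.25,-171.15,-177.46]);hi=np.array([179.83,118.12,80.66,117.63,-9.14,177.46])
def fk(q): return cols(q)[:,idx]@X, chain(q)[-1]
def ik(p,R,n=40,seed=0):
    rng=np.random.default_rng(seed);out=[]
    def f(q):
        pp,RR=fk(q);return np.concatenate([(pp-p)*3,Ro.from_matrix(RR.T@R).as_rotvec()])
    for i in range(n):
        q0=lo+rng.random(6)*(hi-lo);q0[0]=np.degrees(np.arctan2(p[1],p[0]))+rng.normal()*30
        q0[1]=rng.uniform(-30,60);q0[2]=rng.uniform(-60,30);q0[4]=rng.uniform(-90,-10)
        s=least_squares(f,np.clip(q0,lo+.1,hi-.1),bounds=(lo,hi),x_scale=30)
        if s.cost<1e-7 and not any(np.abs(s.x-o).max()<1 for o in out): out.append(s.x)
    return out
if __name__=='__main__':
    print(X.round(4),np.abs(M@X-b).max())
    yaw=np.degrees(CP[2])
    for nm,c in [('yelL',[.02,.05,.04]),('yelR',[.02,.004,.04]),('grn',[.02,-.095,.04]),('pre',None)]:
        for tilt in [25,35]:
            for dy in [0,180,20,-20]:
                R=RT(tilt,yaw)
                if dy==180: R=R@np.diag([-1,-1,1])
                elif dy: R=Rz(dy)@R
                for back in [0,.18]:
                    p=C2W(c if c else [.02,-.03,.04])-back*R[:,2]
                    for q in ik(p,R,16): print(nm,tilt,dy,back,q.round(0))
E
python3 ik.py
```

```text
[ 0.1606  0.5649  0.4218 -0.1598  0.2895] 7.216449660063518e-16
yelL 25 0 0.18 [  13.   -1.  -44.   15.  -23. -117.]
yelL 25 180 0.18 [ 13.  -1. -44.  15. -23.  63.]
yelL 25 20 0 [  3.  24. -28. -26. -15. -51.]
yelL 25 20 0.18 [  2.   3. -30. -13. -34. -64.]
yelL 25 -20 0.18 [  18.    0.  -50.   39.  -25. -163.]
yelL 35 20 0 [ -6.  23. -24. -56. -17. -14.]
yelL 35 20 0.18 [ -6.   1. -33. -31. -28. -41.]
yelL 35 -20 0 [ -26.   24.  -41. -165.  -11.   80.]
yelR 25 0 0.18 [   6.    1.  -40.    7.  -25. -103.]
yelR 25 180 0.18 [  6.   1. -40.   7. -25.  77.]
yelR 25 20 0 [ -3.  24. -25. -29. -19. -42.]
yelR 25 20 0.18 [ -6.   5. -27. -17. -37. -54.]
yelR 25 -20 0.18 [  12.    0.  -49.   36.  -23. -154.]
yelR 35 20 0 [-13.  24. -22. -56. -21. -10.]
yelR 35 20 0.18 [-15.   3. -28. -35. -33. -31.]
grn 25 0 0 [ -9.  26. -28. -16. -12. -67.]
grn 25 0 0.18 [-10.   5. -30.  -7. -31. -76.]
grn 25 180 0 [ -9.  26. -28. -16. -12. 113.]
grn 25 180 0.18 [-10.   5. -30.  -7. -31. 104.]
grn 25 20 0 [-16.  27. -19. -32. -27. -29.]
grn 25 20 0.18 [-20.  10. -18. -22. -44. -37.]
grn 25 -20 0.18 [  -1.    3.  -43.   23.  -22. -130.]
grn 35 0 0 [-16.  25. -23. -49. -11. -29.]
grn 35 0 0.18 [-13.   2. -35. -21. -20. -60.]
grn 35 180 0 [-16.  25. -23. -49. -11. 151.]
grn 35 180 0.18 [-13.   2. -35. -21. -20. 120.]
grn 35 20 0 [-24.  27. -17. -53. -29.  -4.]
grn 35 20 0.18 [-30.   9. -20. -39. -43. -16.]
pre 25 0 0.18 [  1.   2. -37.   2. -26. -93.]
pre 25 180 0.18 [  1.   2. -37.   2. -26.  87.]
pre 25 20 0 [ -8.  25. -23. -31. -22. -36.]
pre 25 20 0.18 [-11.   6. -24. -19. -40. -47.]
pre 25 -20 0.18 [   7.    1.  -48.   32.  -22. -146.]
pre 35 20 0 [-17.  25. -21. -55. -24.  -7.]
pre 35 20 0.18 [-21.   5. -25. -37. -37. -25.]
```

```bash
cat > search.py <<'E'
from ik import *
def RP(tilt,psi,phi=0):
    a,p=np.radians(tilt),np.radians(psi)
    z=np.array([np.sin(a)*np.cos(p),np.sin(a)*np.sin(p),-np.cos(a)])
    y=np.array([0,1,0])-z[1]*z;y/=np.linalg.norm(y);x=np.cross(y,z)
    return Rz(phi+np.degrees(CP[2]))@np.stack([x,y,z],1)
if __name__=='__main__':
    for nm,c in [('yelL',[.02,.05,.04]),('yelR',[.02,.004,.04])]:
      for tilt,psi in [(35,10),(35,15),(35,20),(30,10),(30,15),(30,20),(35,-15),(35,-25)]:
        R=RP(tilt,psi)
        for back in [0,.18]:
            for q in ik(C2W(c)-back*R[:,2],R,12): print(nm,tilt,psi,back,q.round(0))
    for nm,p in [('pur',[.4295,.329,.028]),('teal',[.5335,.289,.027])]:
        for phi in [0,15,30,45,60]:
            R=RP(35,18,phi)
            for q in ik(np.array(p),R,10): print(nm,phi,q.round(0),[v.round(0) for v in ik(np.array(p)-.1*R[:,2],R,8)])
E
python3 search.py
```

```text
yelL 35 10 0.18 [  8.  -3. -47.  -3. -11. -94.]
yelL 35 15 0 [ -4.  23. -26. -54. -12. -34.]
yelL 35 15 0.18 [  1.  -1. -38. -22. -20. -70.]
yelL 35 20 0 [ -6.  23. -24. -56. -17. -31.]
yelL 35 20 0.18 [ -6.   1. -33. -31. -28. -58.]
yelL 30 10 0.18 [  8.  -1. -42.  -1. -19. -96.]
yelL 30 15 0 [  2.  23. -29. -35. -10. -58.]
yelL 30 15 0.18 [  3.  -0. -37. -13. -24. -82.]
yelL 30 20 0 [ -1.  23. -26. -40. -15. -51.]
yelL 30 20 0.18 [ -1.   1. -32. -20. -30. -72.]
yelR 35 10 0 [ -8.  23. -25. -53. -12. -32.]
yelR 35 10 0.18 [ -4.  -0. -37. -22. -20. -67.]
yelR 35 15 0 [-11.  24. -24. -55. -17. -28.]
yelR 35 15 0.18 [-10.   1. -32. -31. -27. -55.]
yelR 35 20 0 [-13.  24. -22. -56. -21. -26.]
yelR 35 20 0.18 [-15.   3. -28. -35. -33. -47.]
yelR 30 10 0 [ -2.  24. -29. -34. -10. -56.]
yelR 30 10 0.18 [ -1.   1. -36. -12. -24. -79.]
yelR 30 15 0 [ -5.  24. -26. -39. -15. -48.]
yelR 30 15 0.18 [ -6.   2. -32. -20. -29. -69.]
yelR 30 20 0 [ -7.  24. -24. -42. -19. -44.]
yelR 30 20 0.18 [ -9.   4. -28. -25. -34. -61.]
yelR 35 -25 0 [ -30.   24.  -41. -168.  -11.  102.]
pur 45 [ 39.  23. -27. -62. -15. -25.] [array([ 42.,  10., -34., -42., -17., -48.])]
pur 60 [ 34.  25. -23. -59. -27. -11.] [array([ 32.,  14., -26., -48., -33., -23.])]
teal 45 [ 29.  28. -18. -54. -23. -24.] [array([ 27.,  17., -22., -44., -28., -35.])]
teal 60 [ 25.  30. -13. -53. -34. -12.] [array([ 22.,  21., -15., -45., -41., -18.])]
```

```bash
cat > mv.py <<'E'
# usage: mv.py x y z tilt psi phi [back]
import sys
from search import *
a=list(map(float,sys.argv[1:]));R=RP(*a[3:6]);p=np.array(a[:3])-(a[6] if len(a)>6 else 0)*R[:,2]
s=r.sense();print('tgt',p.round(4),'now',s['tcp_pos'].round(4),'j',s['joints'].round(0),'t',s['time_s'],'F',s['wrist_force'].round(1))
t=move(p,R,s);print('ROW',t[0].tolist(),t[1].tolist())
E
python3 mv.py .4295 .329 .028 35 20 60 .1
```

```text
tgt [0.4185 0.2727 0.1099] now [0.4288 0.3342 0.1673] j [  55.   18.  -17.   -0.  -55. -115.] t 4.0667 F [0.4 0.7 0.7]
ROW [0.1326, -0.1603, 0.191] [-0.1055, -0.1657, -0.1732]
```

```bash
python3 -m creep '[[1,0.133,-0.16,0.16,-0.1055,-0.1657,-0.1732],[1,0.133,-0.16,0.16,-0.1055,-0.1657,-0.1732],[1,0.133,-0.16,0.16,-0.1055,-0.1657,-0.1732],[1,0.133,-0.16,0.16,-0.1055,-0.1657,-0.1732],[1,0.133,-0.16,0.16,-0.1055,-0.1657,-0.1732]]'; python3 mv.py .4295 .329 .028 35 20 60 .1
```

```text
time_s: 4.48
tcp_pos: [0.4174, 0.2708, 0.1187]
ee_rot: [[-0.612, -0.783, 0.108], [-0.704, 0.603, 0.375], [-0.359, 0.154, -0.921]]
wrist_force: [0.1, -0.4, -0.1]
gripper_width: 1.0
tgt [0.4185 0.2727 0.1099] now [0.4174 0.2708 0.1187] j [ 43.  12. -30. -23. -30. -64.] t 4.4833 F [ 0.1 -0.4 -0.1]
ROW [0.0038, -0.0032, 0.0297] [-0.0354, -0.0582, -0.0606]
```

```bash
python3 -m creep '[[1,0.004,-0.003,0.03,-0.0354,-0.0582,-0.0606],[1,0.004,-0.003,0.03,-0.0354,-0.0582,-0.0606],[1,0.004,-0.003,0.03,-0.0354,-0.0582,-0.0606],[1,0.004,-0.003,0.03,-0.0354,-0.0582,-0.0606]]'; python3 - <<'E'
from h import *
s=r.sense();im=r.capture('wrist');cv2.imwrite('pics/w2.png',im);s2=r.sense();print(s['tcp_pos'],s2['tcp_pos'])
for n in ['vial_purple','vial_teal','needle']:
    print(n,[( [round(float(v*k),1) for v,k in zip(d['rect'],(560,420,560,420))],round(d['score'],2)) for d in r.recognise('wrist',n)[:2]])
for P in ([.4295,.329,0],[.4295,.329,.039],[.5335,.289,0],[.5335,.289,.036]): print(proj('wrist',P,s))
E
python3 mv.py .4295 .329 .028 35 20 60
```

```text
time_s: 4.82
tcp_pos: [0.4188, 0.2726, 0.1103]
ee_rot: [[-0.431, -0.895, 0.111], [-0.714, 0.414, 0.564], [-0.551, 0.163, -0.818]]
wrist_force: [-0.4, 0.1, -0.6]
gripper_width: 0.999
[0.41882705 0.27259009 0.11029297] [0.4194404  0.27170609 0.10979677]
vial_purple [([257.6, 175.3, 287.0, 231.9], 0.87)]
vial_teal [([96.1, 204.9, 129.2, 259.5], 0.94)]
needle [([88.1, 0.0, 120.6, 61.1], 0.71)]
[[266.56205416 183.1830107 ]]
[[275.52169719 225.46595922]]
[[113.64920656 208.58547318]]
[[108.19016181 250.78110359]]
tgt [0.4295 0.329  0.028 ] now [0.4192 0.2717 0.1099] j [ 31.  14. -26. -48. -35. -23.] t 5.0167 F [0.2 0.8 0.4]
ROW [-0.0023, 0.0044, 0.335] [-0.0008, -0.001, -0.0017]
```

View pics/w2.png

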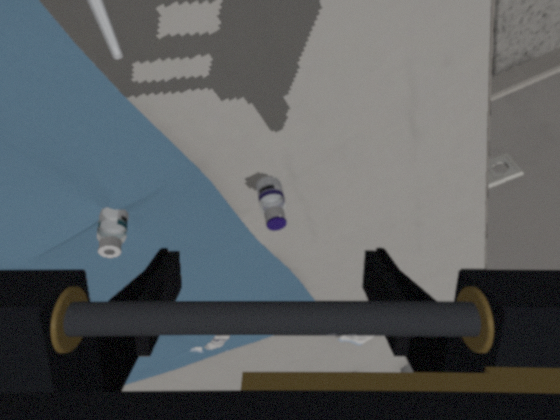

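```bash
python3 -m creep '[[1,-0.001,0.005,0.13,0,0,0],[1,-0.001,0.005,0.26,0,0,0],[1,-0.001,0.005,0.335,0,0,0],[1,-0.001,0.005,0.335,0,0,0],[1,-0.001,0.005,0.335,0,0,0]]';python3 -m creep '[[0,0,0,0,0,0,0],[0,0,0,0,0,0,0],[0,0,0,0,0,0,0],[0,0,0,0,0,0,0],[0,0,0,0,0,0,0]]'; python3 mv.py .4295 .329 .028 35 20 60
```

```text
time_s: 5.43
tcp_pos: [0.4285, 0.329, 0.0277]
ee_rot: [[-0.437, -0.893, 0.11], [-0.716, 0.419, 0.558], [-0.544, 0.165, -0.822]]
wrist_force: [-1.2, -2.0, 2.8]
gripper_width: 0.995
time_s: 5.85
tcp_pos: [0.4283, 0.3292, 0.0277]
ee_rot: [[-0.437, -0.893, 0.109], [-0.716, 0.419, 0.558], [-0.544, 0.166, -0.822]]
wrist_force: [-0.1, -0.6, 0.5]
gripper_width: 0.712
tgt [0.4295 0.329  0.028 ] now [0.4283 0.3292 0.0277] j [ 34.  25. -23. -58. -28. -13.] t 5.85 F [-0.1 -0.6  0.5]
ROW [-0.0019, -0.0037, -0.0008] [-0.0004, -0.0017, -0.0016]
```

```bash
python3 -m creep '[[0,0,0,0,0,0,0],[0,0,0,0,0,0,0],[0,0,0,0,0,0,0],[0,0,0,0,0,0,0],[0,0,0,0,0,0,0]]';python3 -m creep '[[0,0,0,0,0,0,0],[0,0,0,0,0,0,0],[0,0,0,0,0,0,0],[0,0,0,0,0,0,0],[0,0,0,0,0,0,0]]'; python3 mv.py .40 .2 .25 35 20 60
```

```text
time_s: 6.27
tcp_pos: [0.4283, 0.3291, 0.0277]
ee_rot: [[-0.437, -0.893, 0.109], [-0.716, 0.419, 0.558], [-0.544, 0.166, -0.822]]
wrist_force: [-0.2, -0.0, -0.1]
gripper_width: 0.324
time_s: 6.68
tcp_pos: [0.4294, 0.3292, 0.0283]
ee_rot: [[-0.436, -0.893, 0.112], [-0.716, 0.419, 0.559], [-0.546, 0.164, -0.822]]
wrist_force: [1.6, -1.4, 4.6]
gripper_width: 0.211
tgt [0.4  0.2  0.25] now [0.4294 0.3292 0.0283] j [ 34.  25. -23. -58. -28. -13.] t 6.6833 F [ 1.6 -1.4  4.6]
ROW [-0.0523, 0.0279, -0.859] [-0.001, -0.0013, -0.0015]
```

```bash
python3 -m creep '[[0,0,0,-0.13,0,0,0],[0,0,0,-0.27,0,0,0],[0,-0.02,0.02,-0.41,0,0,0],[0,-0.04,0.03,-0.55,0,0,0],[0,-0.05,0.03,-0.65,0,0,0]]'; python3 - <<'E'
from h import *
r.capture('wrist');im=r.capture('wrist');cv2.imwrite('pics/w3.png',im);print(r.sense()['gripper_width'])
E
python3 mv.py .47 -.08 .04 35 20 20 .2; python3 -c "
from search import *
for p in [.0,.05,.1,.15,.2]:
    R=RP(35,20,0);print([q.round(0) for q in ik(C2W([.02,.05,.04])-p*R[:,2],R,8)])"
```

```text
time_s: 7.1
tcp_pos: [0.4045, 0.2337, 0.2]
ee_rot: [[-0.435, -0.893, 0.11], [-0.716, 0.418, 0.558], [-0.545, 0.164, -0.822]]
wrist_force: [-0.3, 0.2, -0.7]
gripper_width: 0.208
0.20750299619608348
tgt [ 0.3807 -0.152   0.2038] now [0.4068 0.2342 0.203 ] j [ 30.   3. -25. -38. -44. -34.] t 7.2 F [ 1.2  1.1 -1.6]
ROW [0.9551, -0.4605, -0.7355] [0.1201, -0.035, 0.1819]
[array([ -6.,  23., -24., -56., -17., -31.])]
[array([ -6.,  17., -28., -48., -19., -39.])]
[array([ -5.,  11., -30., -41., -21., -48.])]
[array([ -5.,   4., -32., -34., -25., -55.])]
[array([ -6.,  -2., -33., -29., -30., -60.])]
```

View pics/w3.png

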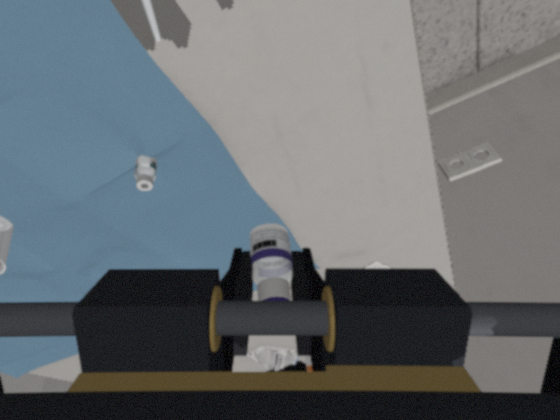

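```bash
python3 -c "
from h import *
for l in ([.02,.05,.042],[.02,.004,.04],[.02,-.095,.04]): print(C2W(l))"
python3 mv.py .554 -.080 .042 35 20 0 .22
```

```text
[ 0.5537205  -0.08011457  0.042     ]
[ 0.5528337  -0.12610602  0.04      ]
[ 0.55092514 -0.22508762  0.04      ]
tgt [ 0.4346 -0.1209  0.2222] now [0.4068 0.2342 0.203 ] j [ 30.   3. -25. -38. -44. -34.] t 7.2 F [ 1.2  1.1 -1.6]
ROW [0.7697, -0.5681, -0.7061] [0.1814, -0.0529, 0.2729]
```

```bash
python3 -m creep '[[0,0.77,-0.568,-0.706,0.1814,-0.0529,0.2729],[0,0.77,-0.568,-0.706,0.1814,-0.0529,0.2729],[0,0.77,-0.568,-0.706,0.1814,-0.0529,0.2729],[0,0.77,-0.568,-0.706,0.1814,-0.0529,0.2729],[0,0.77,-0.568,-0.706,0.1814,-0.0529,0.2729]]';python3 mv.py .554 -.080 .042 35 20 0 .22
```

```text
time_s: 7.62
tcp_pos: [0.421, 0.0262, 0.2107]
ee_rot: [[-0.774, -0.474, 0.419], [-0.32, 0.865, 0.387], [-0.546, 0.166, -0.821]]
wrist_force: [0.9, 0.4, -0.3]
gripper_width: 0.207
tgt [ 0.4346 -0.1209  0.2222] now [0.421  0.0262 0.2107] j [ 10.  -5. -33. -32. -36. -52.] t 7.6167 F [ 0.9  0.4 -0.3]
ROW [0.1009, -0.439, -0.2021] [0.0722, -0.0231, 0.1071]
```

```bash
python3 -m creep '[[0,0.1,-0.44,-0.2,0.0722,-0.0231,0.1071],[0,0.1,-0.44,-0.2,0.0722,-0.0231,0.1071],[0,0.1,-0.44,-0.2,0.0722,-0.0231,0.1071],[0,0.1,-0.44,-0.2,0.0722,-0.0231,0.1071],[0,0.1,-0.44,-0.2,0.0722,-0.0231,0.1071]]';python3 mv.py .554 -.080 .042 35 20 0 .1;python3 - <<'E'
from h import *
for c in ['wrist','scene']:
    im=r.capture(c);cv2.imwrite(f'pics/{c}4.png',im)
E
```

```text
time_s: 8.03
tcp_pos: [0.4346, -0.1231, 0.2204]
ee_rot: [[-0.837, -0.084, 0.541], [0.02, 0.983, 0.183], [-0.547, 0.164, -0.821]]
wrist_force: [0.9, -0.1, -0.1]
gripper_width: 0.205
tgt [ 0.4997 -0.0986  0.1239] now [ 0.4346 -0.1231  0.2204] j [ -7.  -4. -32. -27. -32. -62.] t 8.0333 F [ 0.9 -0.1 -0.1]
ROW [-0.0038, 0.0094, 0.3964] [-0.0008, -0.0006, -0.0014]
```

View pics/wrist4.png

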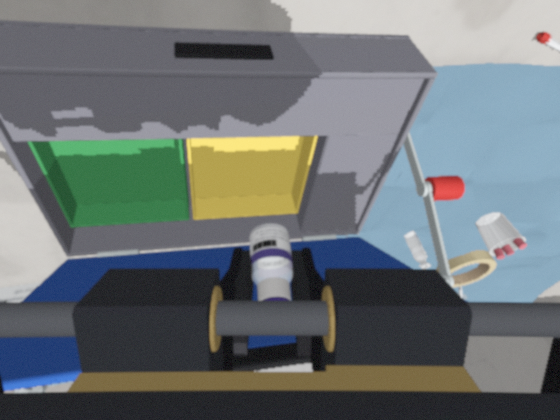

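View pics/scene4.png

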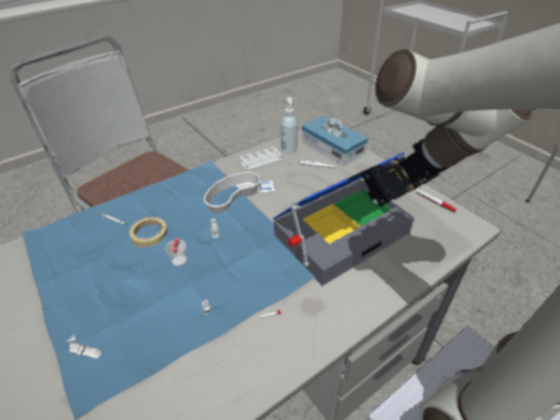

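```bash
python3 - <<'E'
from h import *
s=r.sense()
for l in ([-.036,.083,.038],[.082,.083,.038],[.082,-.029,.038],[.082,.083,.009],[.082,-.029,.009],[-.023,.183,.104],[-.105,.16,.057]): print(l,proj('wrist',C2W(l),s)[0].round(0))
E
```

```text
[-0.036, 0.083, 0.038] [314. 129.]
[0.082, 0.083, 0.038] [294. 212.]
[0.082, -0.029, 0.038] [194. 218.]
[0.082, 0.083, 0.009] [289. 193.]
[0.082, -0.029, 0.009] [193. 198.]
[-0.023, 0.183, 0.104] [440. 187.]
[-0.105, 0.16, 0.057] [434.  70.]
```

```bash
python3 -m creep '[[0,-0.003,0.009,0.12,0,0,0],[0,-0.003,0.009,0.25,0,0,0],[0,-0.003,0.009,0.37,0,0,0],[0,-0.003,0.009,0.4,0,0,0],[0,-0.003,0.009,0.4,0,0,0]]';python3 mv.py .554 -.080 .039 35 20 0
```

```text
time_s: 8.55
tcp_pos: [0.4991, -0.0942, 0.1191]
ee_rot: [[-0.841, -0.088, 0.534], [0.017, 0.982, 0.189], [-0.541, 0.168, -0.824]]
wrist_force: [0.1, -0.5, 0.7]
gripper_width: 0.208
tgt [ 0.554 -0.08   0.039] now [ 0.4991 -0.0942  0.1191] j [ -4.  11. -31. -40. -21. -49.] t 8.55 F [ 0.1 -0.5  0.7]
ROW [-0.0086, -0.0146, 0.3267] [0.0009, -0.0033, -0.001]
```

```bash
python3 -m creep '[[0,-0.008,-0.015,0.08,0,-0.003,0],[0,-0.008,-0.015,0.16,0,-0.003,0],[0,-0.008,-0.015,0.24,0,-0.003,0],[0,-0.008,-0.015,0.3,0,-0.003,0],[0,-0.008,-0.015,0.325,0,-0.003,0]]';python3 mv.py .554 -.080 .039 35 20 0
```

```text
time_s: 8.97
tcp_pos: [0.5539, -0.0795, 0.0389]
ee_rot: [[-0.836, -0.089, 0.541], [0.019, 0.982, 0.19], [-0.548, 0.169, -0.819]]
wrist_force: [0.3, -1.4, 0.6]
gripper_width: 0.21
tgt [ 0.554 -0.08   0.039] now [ 0.5539 -0.0795  0.0389] j [ -7.  24. -24. -56. -17. -30.] t 8.9667 F [ 0.3 -1.4  0.6]
ROW [-0.0006, -0.0016, -0.0005] [0.0013, -0.0005, -0.0009]
```

```bash
python3 -m creep '[[0.38,0,0,0,0,0,0],[0.38,0,0,0,0,0,0],[0.38,0,0,0,0,0,0],[0.38,0,0,0,0,0,0],[0.38,0,0,0,0,0,0]]';python3 -m creep '[[0.38,0,0,-0.06,0,0,0],[0.38,0,0,-0.18,0,0,0],[0.38,0,0,-0.3,0,0,0],[0.38,0,0,-0.42,0,0,0],[0.38,0,0,-0.56,0,0,0]]';python3 - <<'E'
from h import *
r.capture('wrist')
for c in ['wrist']:
    im=r.capture(c);cv2.imwrite(f'pics/{c}5.png',im)
E
python3 mv.py .5335 .289 .027 35 20 50 .18
```

```text
time_s: 9.38
tcp_pos: [0.5538, -0.0795, 0.0402]
ee_rot: [[-0.835, -0.089, 0.542], [0.018, 0.982, 0.19], [-0.549, 0.168, -0.818]]
wrist_force: [0.2, -0.7, 0.5]
gripper_width: 0.368
time_s: 9.8
tcp_pos: [0.4613, -0.1114, 0.1782]
ee_rot: [[-0.836, -0.089, 0.541], [0.018, 0.982, 0.19], [-0.548, 0.168, -0.819]]
wrist_force: [1.4, 0.7, 0.7]
gripper_width: 0.382
tgt [0.4963 0.1927 0.1744] now [ 0.4622 -0.1122  0.1839] j [ -6.   2. -32. -33. -27. -56.] t 9.9 F [ 0.9 -0.2  0.1]
ROW [-0.0607, 0.9823, 0.2789] [-0.1535, 0.049, -0.2258]
```

View pics/wrist5.png

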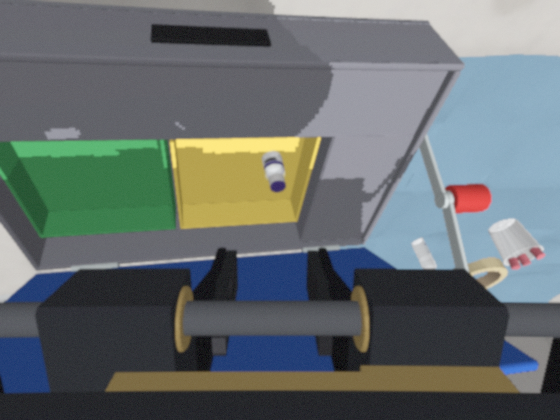

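```bash
python3 mv.py .42 .06 .24 35 20 30
```

```text
tgt [0.42 0.06 0.24] now [ 0.4622 -0.1122  0.1839] j [ -6.   2. -32. -33. -27. -56.] t 9.9 F [ 0.9 -0.2  0.1]
ROW [0.0209, 0.6072, -0.122] [-0.0918, 0.0309, -0.1351]
```

```bash
python3 -m creep '[[0.4,0.02,0.05,-0.13,0,0,0],[0.5,0.02,0.6,-0.13,-0.09,0.03,-0.135],[0.6,0.02,0.6,-0.13,-0.09,0.03,-0.135],[0.7,0.02,0.6,-0.13,-0.09,0.03,-0.135],[0.8,0.02,0.6,-0.13,-0.09,0.03,-0.135]]'; python3 mv.py .5335 .289 .027 35 20 50 .15
```

```text
time_s: 10.32
tcp_pos: [0.418, 0.0586, 0.2424]
ee_rot: [[-0.735, -0.555, 0.389], [-0.392, 0.817, 0.423], [-0.552, 0.159, -0.818]]
wrist_force: [0.8, -0.7, 1.0]
gripper_width: 0.62
tgt [0.5025 0.2087 0.1499] now [0.418  0.0586 0.2424] j [ 15.  -8. -31. -29. -39. -55.] t 10.3167 F [ 0.8 -0.7  1. ]
ROW [-0.2334, 0.2033, 0.5739] [-0.0655, 0.0196, -0.0945]
```

```bash
python3 -m creep '[[0.9,-0.233,0.203,0.574,-0.0655,0.0196,-0.0945],[0.9,-0.233,0.203,0.574,-0.0655,0.0196,-0.0945],[0.9,-0.233,0.203,0.574,-0.0655,0.0196,-0.0945],[0.9,-0.233,0.203,0.574,-0.0655,0.0196,-0.0945],[0.9,-0.233,0.203,0.574,-0.0655,0.0196,-0.0945]]'; python3 mv.py .5335 .289 .027 35 20 50 .1;python3 - <<'E'
from h import *
r.capture('wrist');s=r.sense();im=r.capture('wrist');cv2.imwrite('pics/w6.png',im);s2=r.sense();print(s['tcp_pos'],s2['tcp_pos'])
for P in ([.5335,.289,0],[.5335,.289,.036]): print(proj('wrist',P,s),proj('wrist',P,s2))
print([(np.array(d['rect'])*[560,420,560,420]).round() for d in r.recognise('wrist','vial_teal')[:2]])
E
python3 mv.py .5335 .289 .027 35 20 50 .1
```

```text
time_s: 10.73
tcp_pos: [0.5039, 0.2106, 0.1476]
ee_rot: [[-0.55, -0.809, 0.206], [-0.629, 0.564, 0.535], [-0.549, 0.165, -0.819]]
wrist_force: [0.4, -0.2, 0.3]
gripper_width: 0.889
tgt [0.5128 0.2355 0.1089] now [0.5039 0.2106 0.1476] j [ 23.  14. -19. -42. -38. -31.] t 10.7333 F [ 0.4 -0.2  0.3]
ROW [0.002, 0.0013, 0.1561] [0.0002, -0.0002, -0.0004]
[0.50391654 0.21296095 0.14508685] [0.50253401 0.21112917 0.14620834]
[[265.62594385 172.13177208]] [[265.32247746 173.29180164]]
[[272.83566961 204.53193232]] [[272.42154747 205.48323984]]
[array([255., 169., 286., 212.])]
tgt [0.5128 0.2355 0.1089] now [0.5021 0.2098 0.1475] j [ 23.  14. -19. -42. -39. -31.] t 10.8833 F [-0.1 -0.3  1.5]
ROW [-0.0033, -0.0024, 0.1586] [0.0009, -0.001, 0.0]
```

View pics/w6.png

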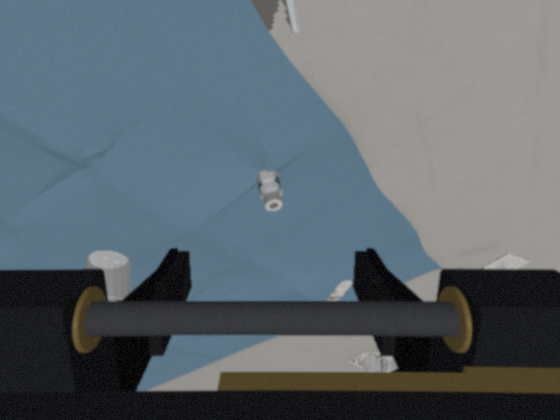

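```bash
python3 -m creep '[[0.8,-0.003,-0.001,0.12,0,0,0],[0.7,-0.003,-0.001,0.24,0,0,0],[0.6,-0.003,-0.001,0.36,0,0,0],[0.6,-0.003,-0.001,0.44,0,0,0],[0.6,-0.003,-0.001,0.49,0,0,0]]'; python3 mv.py .5335 .289 .027 35 20 50
```

```text
time_s: 11.3
tcp_pos: [0.5321, 0.2889, 0.0255]
ee_rot: [[-0.551, -0.81, 0.201], [-0.631, 0.562, 0.534], [-0.545, 0.167, -0.821]]
wrist_force: [-1.3, -0.1, 1.8]
gripper_width: 0.637
tgt [0.5335 0.289  0.027 ] now [0.5321 0.2889 0.0255] j [ 27.  29. -16. -54. -29. -20.] t 11.3 F [-1.3 -0.1  1.8]
ROW [-0.0055, -0.0028, -0.0031] [0.0011, -0.0016, -0.0004]
```

```bash
python3 -m creep '[[0,0,0,-0.005,0,0,0],[0,0,0,-0.005,0,0,0],[0,0,0,-0.005,0,0,0],[0,0,0,-0.005,0,0,0],[0,0,0,-0.005,0,0,0]]'; python3 -m creep '[[0,0,0,0,0,0,0],[0,0,0,0,0,0,0],[0,0,0,0,0,0,0],[0,0,0,0,0,0,0],[0,0,0,0,0,0,0]]';python3 -m creep '[[0,0,0,-0.13,0,0,0],[0,0,0,-0.27,0,0,0],[0,-0.01,0.01,-0.41,0,0,0],[0,-0.01,0.01,-0.55,0,0,0],[0,-0.01,0.01,-0.69,0,0,0]]'; python3 mv.py .42 .05 .23 35 20 25
```

```text
time_s: 11.72
tcp_pos: [0.5319, 0.2878, 0.0282]
ee_rot: [[-0.55, -0.81, 0.203], [-0.631, 0.562, 0.535], [-0.547, 0.166, -0.82]]
wrist_force: [1.0, -0.5, 0.2]
gripper_width: 0.306
time_s: 12.13
tcp_pos: [0.5327, 0.2878, 0.0295]
ee_rot: [[-0.549, -0.81, 0.205], [-0.63, 0.562, 0.535], [-0.549, 0.165, -0.82]]
wrist_force: [-1.1, -2.2, 6.6]
gripper_width: 0.209
time_s: 12.55
tcp_pos: [0.4886, 0.1804, 0.2012]
ee_rot: [[-0.549, -0.811, 0.203], [-0.631, 0.562, 0.535], [-0.548, 0.166, -0.82]]
wrist_force: [1.0, 0.1, 0.2]
gripper_width: 0.207
tgt [0.42 0.05 0.23] now [0.4886 0.1804 0.2012] j [ 20.   8. -19. -38. -45. -35.] t 12.55 F [1.  0.1 0.2]
ROW [0.3474, -0.0432, -0.3577] [0.077, -0.0237, 0.114]
```

```bash
python3 -m creep '[[0,0.347,-0.043,-0.358,0.077,-0.0237,0.114],[0,0.347,-0.043,-0.358,0.077,-0.0237,0.114],[0,0.347,-0.043,-0.358,0.077,-0.0237,0.114],[0,0.347,-0.043,-0.358,0.077,-0.0237,0.114],[0,0.347,-0.043,-0.358,0.077,-0.0237,0.114]]'; python3 mv.py .5528 -.126 .041 35 20 0 .22
```

```text
time_s: 12.97
tcp_pos: [0.4161, 0.0477, 0.2306]
ee_rot: [[-0.764, -0.493, 0.416], [-0.336, 0.854, 0.396], [-0.551, 0.164, -0.819]]
wrist_force: [0.1, 0.8, -1.3]
gripper_width: 0.206
tgt [ 0.4334 -0.1669  0.2212] now [0.4161 0.0477 0.2306] j [ 15.  -8. -34. -28. -36. -59.] t 12.9667 F [ 0.1  0.8 -1.3]
ROW [0.2133, -0.6446, -0.234] [0.0758, -0.0222, 0.113]
```

```bash
python3 -m creep '[[0,0.21,-0.645,-0.234,0.0758,-0.0222,0.113],[0,0.21,-0.645,-0.234,0.0758,-0.0222,0.113],[0,0.21,-0.645,-0.234,0.0758,-0.0222,0.113],[0,0.21,-0.645,-0.234,0.0758,-0.0222,0.113],[0,0.21,-0.645,-0.234,0.0758,-0.0222,0.113]]'; python3 mv.py .5528 -.126 .041 35 20 0 .1
```

```text
time_s: 13.38
tcp_pos: [0.432, -0.155, 0.2217]
ee_rot: [[-0.836, -0.091, 0.541], [0.015, 0.982, 0.187], [-0.549, 0.164, -0.82]]
wrist_force: [1.2, 0.1, -0.9]
gripper_width: 0.21
tgt [ 0.4985 -0.1446  0.1229] now [ 0.432  -0.155   0.2217] j [-14.  -2. -29. -31. -37. -52.] t 13.3833 F [ 1.2  0.1 -0.9]
ROW [-0.0043, -0.0401, 0.3964] [0.0005, -0.0004, 0.0004]
```

```bash
python3 -m creep '[[0,-0.003,-0.04,0.1,0,0,0],[0,-0.003,-0.04,0.22,0,0,0],[0,-0.003,-0.04,0.34,0,0,0],[0,-0.003,-0.04,0.396,0,0,0],[0,-0.003,-0.04,0.396,0,0,0]]'; python3 mv.py .5528 -.126 .041 35 20 0
```

```text
time_s: 13.8
tcp_pos: [0.498, -0.1439, 0.1185]
ee_rot: [[-0.84, -0.089, 0.535], [0.017, 0.982, 0.189], [-0.542, 0.168, -0.823]]
wrist_force: [-0.2, -0.1, -0.1]
gripper_width: 0.208
tgt [ 0.5528 -0.126   0.041 ] now [ 0.498  -0.1439  0.1185] j [-13.  13. -27. -43. -26. -39.] t 13.8 F [-0.2 -0.1 -0.1]
ROW [-0.0124, -0.0011, 0.3217] [0.0012, -0.0026, -0.0007]
```

```bash
python3 -m creep '[[0,-0.012,-0.001,0.08,0,-0.003,0],[0,-0.012,-0.001,0.16,0,-0.003,0],[0,-0.012,-0.001,0.24,0,-0.003,0],[0,-0.012,-0.001,0.3,0,-0.003,0],[0,-0.012,-0.001,0.32,0,-0.003,0]]'; python3 mv.py .5528 -.126 .041 35 20 0;python3 - <<'E'
from h import *
im=r.capture('wrist');cv2.imwrite('pics/w7.png',im)
E
```

```text
time_s: 14.22
tcp_pos: [0.5529, -0.1255, 0.0399]
ee_rot: [[-0.836, -0.089, 0.542], [0.018, 0.982, 0.19], [-0.549, 0.169, -0.819]]
wrist_force: [0.2, -0.2, 0.3]
gripper_width: 0.207
tgt [ 0.5528 -0.126   0.041 ] now [ 0.5529 -0.1255  0.0399] j [-13.  24. -22. -56. -22. -26.] t 14.2167 F [ 0.2 -0.2  0.3]
ROW [-0.0018, -0.001, -0.0033] [0.0015, -0.0002, -0.0008]
```

View pics/w7.png

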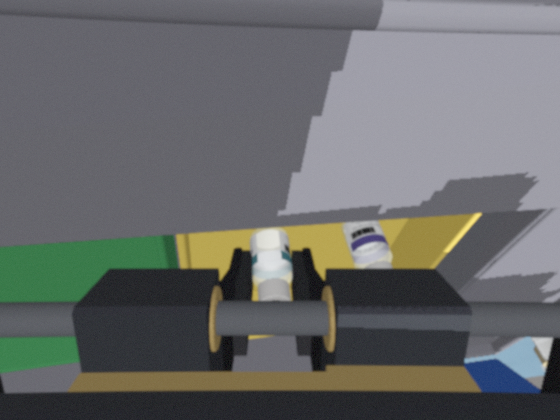

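```bash
python3 -m creep '[[0.32,0,0,0,0,0,0],[0.32,0,0,0,0,0,0],[0.32,0,0,0,0,0,0],[0.32,0,0,0,0,0,0]]';python3 -m creep '[[0.32,0,0,-0.06,0,0,0],[0.32,0,0,-0.18,0,0,0],[0.32,0,0,-0.3,0,0,0],[0.32,0,0,-0.42,0,0,0],[0.32,0,0,-0.56,0,0,0]]';python3 - <<'E'
from h import *
r.capture('wrist')
im=r.capture('wrist');cv2.imwrite('pics/w8.png',im)
E
python3 mv.py .42 .06 .24 0 0 0
```

```text
time_s: 14.6
tcp_pos: [0.5528, -0.1258, 0.0414]
ee_rot: [[-0.835, -0.09, 0.543], [0.018, 0.982, 0.19], [-0.55, 0.168, -0.818]]
wrist_force: [-0.5, -0.6, 0.2]
gripper_width: 0.314
time_s: 15.02
tcp_pos: [0.4601, -0.1576, 0.1796]
ee_rot: [[-0.835, -0.09, 0.542], [0.018, 0.982, 0.19], [-0.549, 0.168, -0.819]]
wrist_force: [0.4, -1.1, 0.2]
gripper_width: 0.319
tgt [0.42 0.06 0.24] now [ 0.4614 -0.159   0.1853] j [-15.   4. -28. -37. -33. -46.] t 15.1167 F [ 1.3  1.1 -0.6]
ROW [0.023, 0.7594, -0.0888] [0.0609, 0.1886, 0.019]
```

View pics/w8.png

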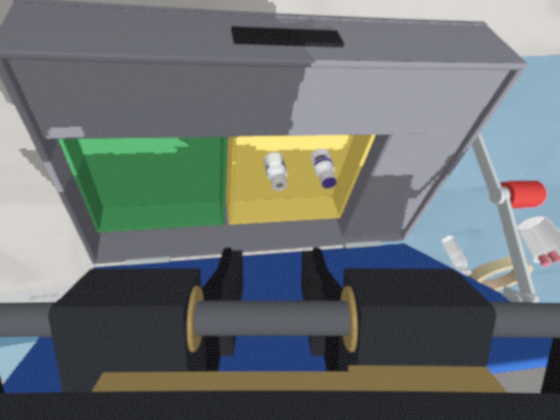

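```bash
python3 mv.py .42 .06 .24 0 0 40; python3 -c "
from search import *
for z in [.0185,.15]: print([q.round(0) for q in ik(np.array([.439,.181,z]),RP(0,0,68.6),10)])"
```

```text
tgt [0.42 0.06 0.24] now [ 0.4614 -0.159   0.1853] j [-15.   4. -28. -37. -33. -46.] t 15.1167 F [ 1.3  1.1 -0.6]
ROW [0.023, 0.7594, -0.0888] [-0.0074, 0.2013, -0.1959]
[array([ 42.,  25., -35.,  -0., -30., -65.])]
[array([ 42.,  13., -27.,  -0., -50., -65.])]
```

```bash
python3 -m creep '[[0.4,0.02,0,-0.14,0,0,0],[0.4,0.02,0.76,-0.13,0,0.05,-0.05],[0.5,0.02,0.76,-0.12,-0.007,0.12,-0.12],[0.5,0.02,0.76,-0.1,-0.007,0.2,-0.196],[0.5,0.02,0.76,-0.09,-0.007,0.2,-0.196]]'; python3 mv.py .439 .181 .15 0 0 68.6
```

```text
time_s: 15.53
tcp_pos: [0.4231, -0.0097, 0.2345]
ee_rot: [[-0.886, -0.388, 0.254], [-0.365, 0.921, 0.135], [-0.287, 0.027, -0.958]]
wrist_force: [1.0, -0.9, -0.5]
gripper_width: 0.48
tgt [0.439 0.181 0.15 ] now [ 0.4231 -0.0097  0.2345] j [ 19.  -5. -34.  -4. -45. -84.] t 15.5333 F [ 1.  -0.9 -0.5]
ROW [-0.1981, 0.5576, 0.3692] [-0.0279, 0.0912, -0.2476]
```

```bash
python3 -m creep '[[0.5,-0.198,0.558,0.369,-0.0279,0.0912,-0.2476],[0.5,-0.198,0.558,0.369,-0.0279,0.0912,-0.2476],[0.5,-0.198,0.558,0.369,-0.0279,0.0912,-0.2476],[0.5,-0.198,0.558,0.369,-0.0279,0.0912,-0.2476],[0.5,-0.198,0.558,0.369,-0.0279,0.0912,-0.2476]]'; python3 mv.py .439 .181 .15 0 0 68.6
```

```text
time_s: 15.95
tcp_pos: [0.4384, 0.1829, 0.1498]
ee_rot: [[-0.548, -0.835, 0.052], [-0.833, 0.55, 0.053], [-0.073, -0.014, -0.997]]
wrist_force: [0.7, 0.1, 0.1]
gripper_width: 0.503
tgt [0.439 0.181 0.15 ] now [0.4384 0.1829 0.1498] j [ 42.  11. -30.  -0. -45. -75.] t 15.95 F [0.7 0.1 0.1]
ROW [0.0041, -0.0053, -0.0009] [-0.0068, 0.0228, -0.0602]
```

```bash
python3 -m creep '[[0.5,0.004,-0.005,0.12,-0.0068,0.0228,-0.0602],[0.5,0.004,-0.005,0.12,-0.0068,0.0228,-0.0602],[0.5,0.004,-0.005,0.12,-0.0068,0.0228,-0.0602],[0.5,0.004,-0.005,0.12,-0.0068,0.0228,-0.0602]]'; python3 - <<'E'
from h import *
r.capture('wrist');s=r.sense();im=r.capture('wrist');cv2.imwrite('pics/w9.png',im);s2=r.sense();print(s['tcp_pos'],s2['tcp_pos'])
d=r.outline_of('wrist','needle')
for k in d[:2]:
    m=k['pixels'].astype(np.uint8);ys,xs=np.nonzero(m);pts=np.stack([xs,ys],1).astype(np.float32)
    c,wh,a=cv2.minAreaRect(pts);print(k['score'],c,wh,a,atz('wrist',c,.005,s))
    vx,vy,_,_=cv2.fitLine(pts,cv2.DIST_L2,0,.01,.01).ravel();A=atz('wrist',(c[0]-20*vx,c[1]-20*vy),.005,s);B=atz('wrist',(c[0]+20*vx,c[1]+20*vy),.005,s);print(np.degrees(np.arctan2(*(B-A)[[1,0]])),B-A)
E
python3 mv.py .439 .181 .0185 0 0 68.6
```

```text
time_s: 16.28
tcp_pos: [0.441, 0.1833, 0.1136]
ee_rot: [[-0.384, -0.923, 0.0], [-0.923, 0.384, 0.0], [-0.001, -0.0, -1.0]]
wrist_force: [1.0, 0.8, 0.3]
gripper_width: 0.497
[0.44099289 0.18301309 0.11437248] [0.44103072 0.18282156 0.11480201]
tgt [0.439  0.181  0.0185] now [0.441  0.1827 0.1151] j [ 42.  16. -30.  -0. -44. -65.] t 16.4333 F [ 0.3  0.  -0.1]
ROW [0.0088, 0.0044, 0.3218] [-0.0004, 0.001, -0.0007]
```

View pics/w9.png

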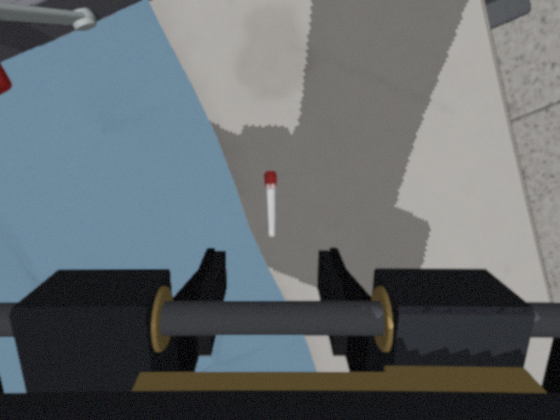

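```bash
python3 - <<'E'
from h import *
s=r.sense();s['tcp_pos']=np.array([.441,.183,.1145])
A=atz('wrist',(270.5,171),.006,s);B=atz('wrist',(272,236),.006,s);print(A,B,(A+B)/2,np.linalg.norm(B-A),np.degrees(np.arctan2(*(B-A)[[1,0]])))
m=(A+B)/2
R=Ro.from_euler('z',np.degrees(np.arctan2(*(B-A)[[1,0]])),degrees=True).as_matrix()@RT(0,0)
print(move([m[0],m[1],.0185],R))
E
```

```text
[0.43172875 0.1566025  0.006     ] [0.44925052 0.20148491 0.006     ] [0.44048963 0.17904371 0.006     ] 0.048181358496724926 68.67468848407012
(array([ 0.013 , -0.0027,  0.3218]), array([-0.0004,  0.001 , -0.0072]))
```

```bash
python3 -m creep '[[0.5,0.013,-0.003,0.1,0,0,-0.007],[0.5,0.013,-0.003,0.2,0,0,-0.007],[0.5,0.013,-0.003,0.28,0,0,-0.007],[0.5,0.013,-0.003,0.31,0,0,-0.007],[0.45,0.013,-0.003,0.318,0,0,-0.007]]'; python3 mv.py .4405 .179 .0185 0 0 69.8
```

```text
time_s: 16.85
tcp_pos: [0.4401, 0.178, 0.0191]
ee_rot: [[-0.366, -0.931, 0.001], [-0.931, 0.366, 0.001], [-0.001, -0.0, -1.0]]
wrist_force: [0.1, -0.3, 0.2]
gripper_width: 0.483
tgt [0.4405 0.179  0.0185] now [0.4401 0.178  0.0191] j [ 42.  25. -35.  -0. -30. -63.] t 16.85 F [ 0.1 -0.3  0.2]
ROW [-0.0035, -0.0001, 0.002] [-0.0001, 0.0005, -0.0008]
```

```bash
python3 -m creep '[[0,0,0,0,0,0,0],[0,0,0,0,0,0,0],[0,0,0,0,0,0,0],[0,0,0,0,0,0,0],[0,0,0,0,0,0,0]]'; python3 -m creep '[[0,0,0,0,0,0,0],[0,0,0,0,0,0,0],[0,0,0,0,0,0,0],[0,0,0,0,0,0,0],[0,0,0,0,0,0,0]]';python3 mv.py .4405 .179 .2 0 0 69.8
```

```text
time_s: 17.27
tcp_pos: [0.4406, 0.1784, 0.0201]
ee_rot: [[-0.366, -0.931, 0.003], [-0.931, 0.366, 0.003], [-0.003, -0.001, -1.0]]
wrist_force: [-0.3, 0.2, -0.0]
gripper_width: 0.158
time_s: 17.68
tcp_pos: [0.4407, 0.1786, 0.0203]
ee_rot: [[-0.365, -0.931, 0.003], [-0.931, 0.365, 0.003], [-0.004, -0.002, -1.0]]
wrist_force: [-1.2, 0.3, 4.4]
gripper_width: 0.083
tgt [0.4405 0.179  0.2   ] now [0.4407 0.1786 0.0203] j [ 42.  25. -35.  -0. -30. -63.] t 17.6833 F [-1.2  0.3  4.4]
ROW [-0.0031, 0.0001, -0.5989] [-0.0006, 0.0012, -0.0007]
```

```bash
python3 -m creep '[[0,0,0,-0.1,0,0,0],[0,0,0,-0.24,0,0,0],[0,0,0,-0.38,0,0,0],[0,0,0,-0.52,0,0,0],[0,0,0,-0.66,0,0,0]]'; python3 -c "
from search import *
print(C2W([.012,-.095,.043]));R=RP(35,15,0)
for b in [0,.1,.2]: print([q.round(0) for q in ik(C2W([.012,-.095,.043])-b*R[:,2],R,8)])"
python3 mv.py .42 .0 .25 15 15 35; python3 - <<'E'
from h import *
im=r.capture('wrist');cv2.imwrite('pics/w10.png',im)
E
```

```text
time_s: 18.1
tcp_pos: [0.4395, 0.1776, 0.2188]
ee_rot: [[-0.365, -0.931, 0.002], [-0.931, 0.365, 0.003], [-0.003, -0.001, -1.0]]
wrist_force: [0.2, 1.6, -0.8]
gripper_width: 0.087
[ 0.54292662 -0.22493339  0.043     ]
[array([-23.,  26., -19., -53., -25., -20.])]
[array([-25.,  15., -23., -44., -31., -30.])]
[array([-28.,   5., -23., -36., -41., -37.])]
tgt [0.42 0.   0.25] now [0.4395 0.1776 0.2188] j [ 42.   8. -22.  -0. -60. -63.] t 18.1 F [ 0.2  1.6 -0.8]
ROW [0.5745, -0.156, -0.1056] [0.0037, -0.0833, 0.1888]
```

View pics/w10.png

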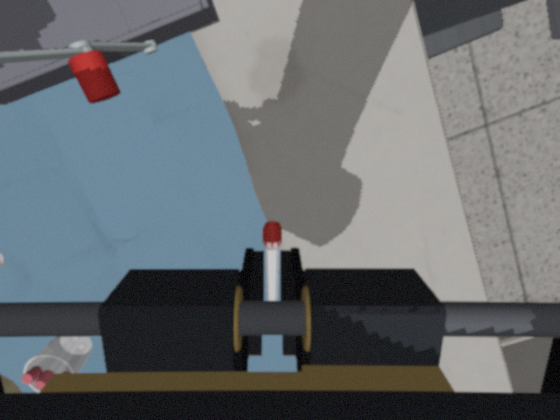

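Needle held between the pads, hub toward tool +x (image (272,235)). Going to the waypoint, then the green tray.

```bash
python3 -m creep '[[0,0.574,-0.156,-0.106,0,-0.083,0.189],[0,0.574,-0.156,-0.106,0,-0.083,0.189],[0,0.574,-0.156,-0.106,0,-0.083,0.189],[0,0.574,-0.156,-0.106,0,-0.083,0.189],[0,0.574,-0.156,-0.106,0,-0.083,0.189]]'; python3 mv.py .543 -.225 .043 35 15 0 .22
```

```text
time_s: 18.57
tcp_pos: [0.4241, -0.0009, 0.2585]
ee_rot: [[-0.792, -0.586, 0.171], [-0.554, 0.807, 0.204], [-0.257, 0.067, -0.964]]
wrist_force: [0.1, -0.6, 0.4]
gripper_width: 0.087
tgt [ 0.4205 -0.2553  0.2232] now [ 0.4241 -0.0009  0.2585] j [ 15.  -3. -26. -11. -55. -65.] t 18.5667 F [ 0.1 -0.6  0.4]
ROW [0.5095, -0.6854, -0.0615] [0.0591, -0.122, 0.1707]
```

```bash
python3 -m creep '[[0,0.51,-0.685,-0.062,0.0591,-0.122,0.1707],[0,0.51,-0.685,-0.062,0.0591,-0.122,0.1707],[0,0.51,-0.685,-0.062,0.0591,-0.122,0.1707],[0,0.51,-0.685,-0.062,0.0591,-0.122,0.1707],[0,0.51,-0.685,-0.062,0.0591,-0.122,0.1707]]'; python3 mv.py .543 -.225 .043 35 15 0 .2
```

```text
time_s: 18.98
tcp_pos: [0.4202, -0.2061, 0.2299]
ee_rot: [[-0.842, -0.114, 0.527], [-0.038, 0.987, 0.153], [-0.537, 0.109, -0.836]]
wrist_force: [1.3, -0.1, -0.7]
gripper_width: 0.086
tgt [ 0.4316 -0.2525  0.2068] now [ 0.4202 -0.2061  0.2299] j [-21.  -1. -26. -30. -41. -45.] t 18.9833 F [ 1.3 -0.1 -0.7]
ROW [0.0151, -0.1657, 0.0606] [0.005, -0.011, 0.0158]
```

```bash
python3 -m creep '[[0,0.015,-0.166,0.06,0.005,-0.011,0.016],[0,0.015,-0.166,0.06,0.005,-0.011,0.016],[0,0.015,-0.166,0.06,0.005,-0.011,0.016],[0,0.015,-0.166,0.15,0.005,-0.011,0.016],[0,0.015,-0.166,0.25,0.005,-0.011,0.016]]'; python3 mv.py .543 -.225 .043 35 15 0 .06
```

```text
time_s: 19.4
tcp_pos: [0.4621, -0.2444, 0.1604]
ee_rot: [[-0.826, -0.063, 0.56], [0.016, 0.991, 0.135], [-0.563, 0.121, -0.818]]
wrist_force: [0.7, 0.2, -0.7]
gripper_width: 0.087
tgt [ 0.5096 -0.2333  0.0921] now [ 0.4621 -0.2444  0.1604] j [-26.  10. -23. -40. -35. -33.] t 19.4 F [ 0.7  0.2 -0.7]
ROW [-0.0022, -0.0005, 0.2798] [-0.0008, 0.0011, 0.0]
```

```bash
python3 -m creep '[[0,-0.002,0,0.1,0,0,0],[0,-0.002,0,0.2,0,0,0],[0,-0.002,0,0.3,0,0,0],[0,-0.002,0,0.4,0,0,0],[0,-0.002,0,0.475,0,0,0]]'; python3 mv.py .543 -.225 .043 35 15 0;python3 - <<'E'
from h import *
im=r.capture('wrist');cv2.imwrite('pics/w11.png',im)
E
```

```text
time_s: 19.82
tcp_pos: [0.5429, -0.2232, 0.0423]
ee_rot: [[-0.827, -0.064, 0.558], [0.015, 0.99, 0.137], [-0.561, 0.122, -0.819]]
wrist_force: [1.2, -1.2, 0.2]
gripper_width: 0.084
tgt [ 0.543 -0.225  0.043] now [ 0.5429 -0.2232  0.0423] j [-23.  26. -19. -54. -25. -20.] t 19.8167 F [ 1.2 -1.2  0.2]
ROW [-0.0016, -0.0056, -0.0026] [-0.0003, 0.0004, 0.0003]
```

View pics/w11.png

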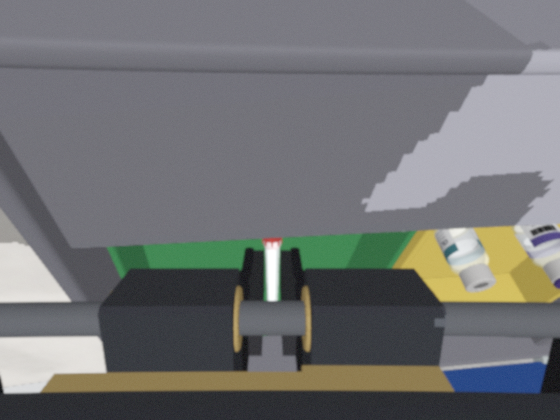

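```bash
python3 -m creep '[[0.35,0,0,0,0,0,0],[0.35,0,0,0,0,0,0],[0.35,0,0,0,0,0,0],[0.35,0,0,0,0,0,0],[0.35,0,0,0,0,0,0]]';python3 -m creep '[[0.35,0,0,-0.06,0,0,0],[0.3,0,0,-0.18,0,0,0],[0.2,0,0,-0.3,0,0,0],[0.1,0,0,-0.44,0,0,0],[0,0,0,-0.58,0,0,0]]';python3 - <<'E'
from h import *
r.capture('wrist')
im=r.capture('wrist');cv2.imwrite('pics/w12.png',im);s=r.sense();print(s['tcp_pos'],s['time_s'])
E
```

```text
time_s: 20.28
tcp_pos: [0.5433, -0.2226, 0.0406]
ee_rot: [[-0.828, -0.064, 0.557], [0.016, 0.99, 0.138], [-0.56, 0.124, -0.819]]
wrist_force: [0.5, -0.7, -0.2]
gripper_width: 0.322
time_s: 20.7
tcp_pos: [0.4451, -0.2466, 0.1844]
ee_rot: [[-0.828, -0.064, 0.556], [0.016, 0.99, 0.138], [-0.56, 0.123, -0.819]]
wrist_force: [0.4, -1.2, -0.5]
gripper_width: 0.156
[ 0.44629022 -0.24854101  0.19006841] 20.8
```

View pics/w12.png

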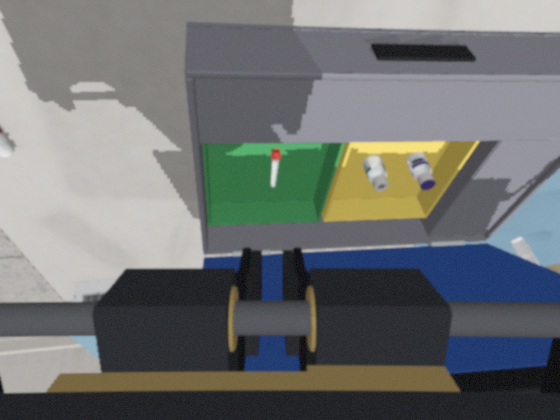

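```bash
cat > stay.py <<'E'
from search import *
def RS(lean,fwd=0,flip=0):
    # lean: body outwards +y ; fwd: tool tip leaning forward
    a=np.radians(lean);f=np.radians(fwd)
    z=np.array([np.tan(f),-np.tan(a),-1.]);z/=np.linalg.norm(z)
    y=np.array([1.,0,0])*(1-2*flip);y=y-y@z*z;y/=np.linalg.norm(y)
    return Rz(np.degrees(CP[2]))@np.stack([np.cross(y,z),y,z],1)
if __name__=='__main__':
    for lean in [25,30]:
      for fwd in [0,10]:
        for fl in [0,1]:
            R=RS(lean,fwd,fl)
            print(lean,fwd,fl,[[q.round(0).tolist() for q in ik(C2W(c),R,10)] for c in ([-.08,.189,.1],[-.015,.189,.09],[-.09,.22,.22])])
E
python3 stay.py
```

```text
25 0 0 [[[39.0, 21.0, -39.0, 25.0, -50.0, 121.0]], [[34.0, 26.0, -31.0, 26.0, -51.0, 125.0]], [[43.0, 12.0, -28.0, 19.0, -69.0, 126.0]]]
25 0 1 [[[39.0, 21.0, -39.0, 25.0, -50.0, -59.0]], [[34.0, 26.0, -31.0, 26.0, -51.0, -55.0]], [[43.0, 12.0, -28.0, 19.0, -69.0, -54.0]]]
25 10 0 [[[40.0, 17.0, -48.0, 39.0, -41.0, 108.0]], [[34.0, 23.0, -41.0, 41.0, -41.0, 112.0]], [[46.0, 8.0, -36.0, 27.0, -61.0, 118.0]]]
25 10 1 [[[40.0, 17.0, -48.0, 39.0, -41.0, -72.0]], [[34.0, 23.0, -41.0, 41.0, -41.0, -68.0]], [[46.0, 8.0, -36.0, 27.0, -61.0, -62.0]]]
30 0 0 [[[40.0, 22.0, -39.0, 28.0, -53.0, 117.0]], [[36.0, 27.0, -32.0, 30.0, -54.0, 121.0]], [[45.0, 14.0, -28.0, 22.0, -72.0, 123.0]]]
30 0 1 [[[40.0, 22.0, -39.0, 28.0, -53.0, -63.0]], [[36.0, 27.0, -32.0, 30.0, -54.0, -59.0]], [[45.0, 14.0, -28.0, 22.0, -72.0, -57.0]]]
30 10 0 [[[41.0, 19.0, -48.0, 41.0, -46.0, 105.0]], [[36.0, 24.0, -41.0, 43.0, -45.0, 109.0]], [[47.0, 10.0, -36.0, 29.0, -65.0, 116.0]]]
30 10 1 [[[41.0, 19.0, -48.0, 41.0, -46.0, -75.0]], [[36.0, 24.0, -41.0, 43.0, -45.0, -71.0]], [[47.0, 10.0, -36.0, 29.0, -65.0, -64.0]]]
```

```bash
cat > mvs.py <<'E'
# case coords x y z lean fwd flip
import sys
from stay import *
a=list(map(float,sys.argv[1:]));R=RS(*a[3:6]);p=C2W(a[:3])
s=r.sense();print('tgt',p.round(4),'now case',W2C(s['tcp_pos']).round(4),'j',s['joints'].round(0),'t',s['time_s'],'F',s['wrist_force'].round(1))
t=move(p,R,s);print('ROW',t[0].tolist(),t[1].tolist())
E
python3 mvs.py -.10 .22 .24 30 0 1; python3 mv.py .42 -.1 .25 0 0 20
```

```text
tgt [0.437  0.0922 0.24  ] now case [-0.0842 -0.1205  0.1901] j [-27.   7. -23. -38. -38. -35.] t 20.8 F [ 1.5 -0.6  0.5]
ROW [-0.0551, 1.1469, -0.0044] [0.0096, 0.3155, -0.4997]
tgt [ 0.42 -0.1   0.25] now [ 0.4463 -0.2485  0.1901] j [-27.   7. -23. -38. -38. -35.] t 20.8 F [ 1.5 -0.6  0.5]
ROW [-0.0354, 0.5194, -0.1475] [0.0095, 0.1977, -0.0928]
```

```bash
python3 -m creep '[[0,0,0,-0.14,0,0,0],[0,0,0.13,-0.14,0,0,0],[0,-0.03,0.5,-0.15,0.01,0.198,-0.093],[0,-0.03,0.5,-0.15,0.01,0.198,-0.093],[0,-0.03,0.5,-0.15,0.01,0.198,-0.093]]'; python3 mvs.py -.11 .22 .24 30 0 1
```

```text
time_s: 21.22
tcp_pos: [0.4169, -0.1242, 0.2458]
ee_rot: [[-0.927, -0.161, 0.339], [-0.132, 0.985, 0.109], [-0.352, 0.056, -0.934]]
wrist_force: [1.1, -0.2, -0.9]
gripper_width: 0.005
tgt [0.427  0.0924 0.24  ] now case [-0.1159  0.0033  0.2458] j [  0.  -5. -31.  -9. -44. -76.] t 21.2167 F [ 1.1 -0.2 -0.9]
ROW [-0.1194, 0.7046, 0.1081] [0.0526, 0.2457, -0.4533]
```

```bash
python3 -m creep '[[0,-0.06,0.35,0.05,0.0526,0.2457,-0.4533],[0,-0.06,0.35,0.05,0.0526,0.2457,-0.4533],[0,-0.06,0.35,0.05,0.0526,0.2457,-0.4533],[0,-0.06,0.35,0.05,0.0526,0.2457,-0.4533],[0,-0.06,0.35,0.05,0.0526,0.2457,-0.4533]]'; python3 mvs.py -.11 .22 .24 30 0 1
```

```text
time_s: 21.63
tcp_pos: [0.4215, -0.0151, 0.2448]
ee_rot: [[-0.765, -0.635, 0.105], [-0.643, 0.763, -0.065], [-0.039, -0.117, -0.992]]
wrist_force: [0.7, -0.2, 0.2]
gripper_width: 0.005
tgt [0.427  0.0924 0.24  ] now case [-0.1134  0.1124  0.2448] j [ 24.  -2. -32.   7. -56. -78.] t 21.6333 F [ 0.7 -0.2  0.2]
ROW [-0.2437, 0.2637, -0.0055] [0.0317, 0.1518, -0.2759]
```

```bash
python3 -m creep '[[0,-0.244,0.264,-0.005,0.0317,0.1518,-0.2759],[0,-0.244,0.264,-0.005,0.0317,0.1518,-0.2759],[0,-0.244,0.264,-0.005,0.0317,0.1518,-0.2759],[0,-0.244,0.264,-0.005,0.0317,0.1518,-0.2759],[0,-0.244,0.264,-0.005,0.0317,0.1518,-0.2759]]'; python3 mvs.py -.085 .19 .10 30 0 1
```

```text
time_s: 22.05
tcp_pos: [0.4272, 0.094, 0.2401]
ee_rot: [[-0.336, -0.942, -0.014], [-0.886, 0.32, -0.336], [0.321, -0.1, -0.942]]
wrist_force: [0.1, -1.6, -0.1]
gripper_width: 0.003
tgt [0.4514 0.0619 0.1   ] now case [-0.1098  0.2216  0.2401] j [ 43.   8. -27.  15. -70. -70.] t 22.05 F [ 0.1 -1.6 -0.1]
ROW [-0.082, -0.0634, 0.4745] [0.0117, 0.0567, -0.1026]
```

```bash
python3 -m creep '[[0,0,0,0.05,0.0117,0.0567,-0.1026],[0,-0.04,-0.03,0.15,0.0117,0.0567,-0.1026],[0,-0.082,-0.063,0.3,0.0117,0.0567,-0.1026],[0,-0.082,-0.063,0.42,0.0117,0.0567,-0.1026],[0,-0.082,-0.063,0.474,0.0117,0.0567,-0.1026]]'; python3 mvs.py -.085 .19 .10 30 0 1; python3 - <<'E'
from h import *
for c in ['wrist','scene','top']:
    im=r.capture(c);cv2.imwrite(f'pics/{c}13.png',im)
a=cv2.imread('pics/scene13.png');cv2.imwrite('pics/s13.png',cv2.resize(a[100:320,200:480],None,fx=2.7,fy=2.7))
E
```

```text
time_s: 22.47
tcp_pos: [0.4487, 0.0597, 0.096]
ee_rot: [[-0.014, -1.0, -0.016], [-0.864, 0.02, -0.504], [0.504, 0.007, -0.864]]
wrist_force: [-0.6, -0.6, 0.4]
gripper_width: 0.002
tgt [0.4514 0.0619 0.1   ] now case [-0.0877  0.1878  0.096 ] j [ 41.  22. -40.  28. -53. -64.] t 22.4667 F [-0.6 -0.6  0.4]
ROW [0.0004, -0.0089, -0.0153] [0.0021, -0.0014, 0.0008]
```

View pics/wrist13.png

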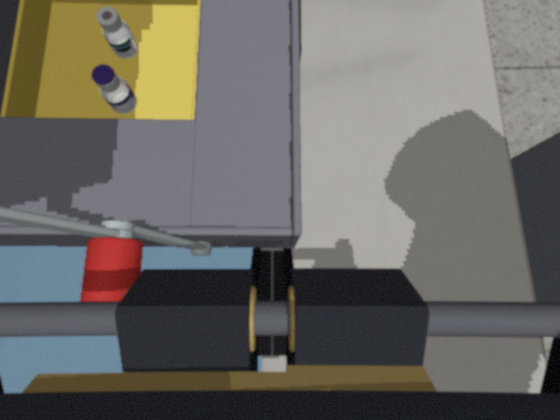

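View pics/s13.png

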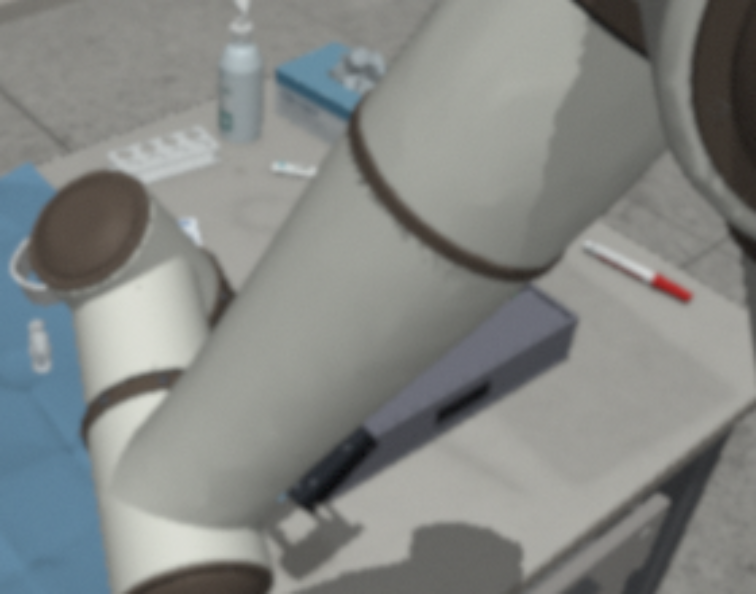

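```bash
python3 -m creep '[[0,0,-0.04,-0.013,0,0,0],[0,0,-0.08,-0.013,0,0,0],[0,0,-0.1,-0.013,0,0,0],[0,0,-0.12,-0.013,0,0,0],[0,0,-0.14,-0.013,0,0,0]]'; python3 mvs.py -.012 .189 .10 30 0 1
```

```text
time_s: 23.03
tcp_pos: [0.4938, 0.0626, 0.1039]
ee_rot: [[-0.017, -1.0, -0.01], [-0.866, 0.02, -0.5], [0.501, 0.0, -0.866]]
wrist_force: [0.4, -0.5, -0.2]
gripper_width: 0.002
tgt [0.5244 0.0595 0.1   ] now case [-0.0427  0.1915  0.1039] j [ 38.  25. -34.  28. -55. -60.] t 23.0333 F [ 0.4 -0.5 -0.2]
ROW [0.0007, -0.1023, 0.0154] [0.0002, -0.0002, -0.0002]
```

```bash
python3 -m creep '[[0,0,-0.02,0.012,0,0,0],[0,0,-0.04,0.012,0,0,0],[0,0,-0.06,0.013,0,0,0],[0,0,-0.08,0.014,0,0,0],[0,0,-0.1,0.015,0,0,0]]'; python3 mvs.py -.005 .189 .098 30 0 1; python3 - <<'E'
from h import *
im=r.capture('wrist');cv2.imwrite('pics/w14.png',im)
E
```

```text
time_s: 23.45
tcp_pos: [0.5197, 0.0578, 0.097]
ee_rot: [[-0.018, -1.0, -0.02], [-0.865, 0.025, -0.502], [0.502, 0.009, -0.865]]
wrist_force: [-11.9, 3.3, -9.5]
gripper_width: 0.005
tgt [0.5314 0.0593 0.098 ] now case [-0.0167  0.1872  0.097 ] j [ 36.  27. -31.  29. -55. -58.] t 23.45 F [-11.9   3.3  -9.5]
ROW [-0.0035, -0.0388, -0.0061] [0.0033, -0.0008, -0.0003]
```

View pics/w14.png

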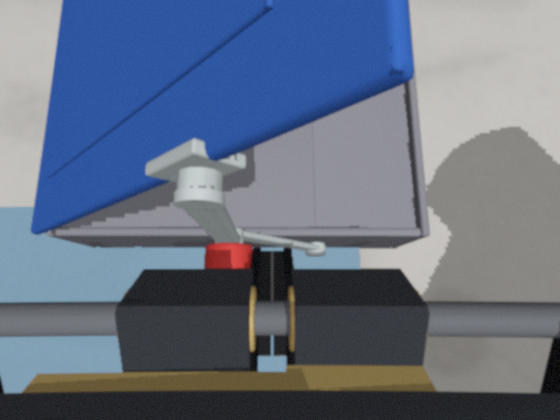

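```bash
python3 -m creep '[[0,0,0.03,0,0,0,0],[0,0,0.1,0,0,0,0],[0,0,0.18,0,0,0,0],[0,0,0.25,-0.1,0,0,0],[0,0,0.3,-0.24,0,0,0]]';  python3 - <<'E'
from h import *
r.capture('top')
for c in ['wrist','scene','top']:
    im=r.capture(c);cv2.imwrite(f'pics/{c}15.png',im)
print(r.sense()['tcp_pos'])
a=cv2.imread('pics/top15.png');cv2.imwrite('pics/t15.png',cv2.resize(a[140:350,150:440],None,fx=2.75,fy=2.75))
E
```

```text
time_s: 23.92
tcp_pos: [0.4291, 0.092, 0.1564]
ee_rot: [[-0.016, -1.0, -0.027], [-0.861, 0.027, -0.507], [0.508, 0.015, -0.861]]
wrist_force: [1.4, 1.2, 0.8]
gripper_width: 0.004
[0.43301283 0.09566164 0.15842205]
```

View pics/wrist15.png

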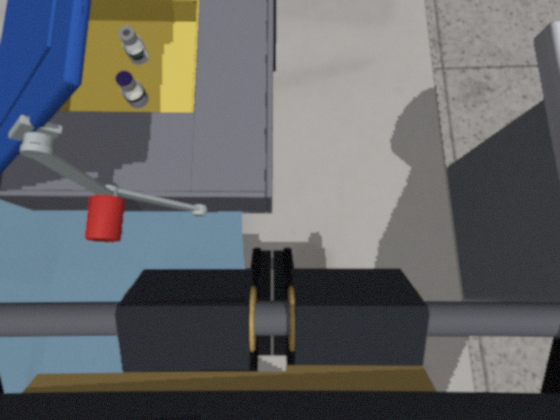

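View pics/t15.png

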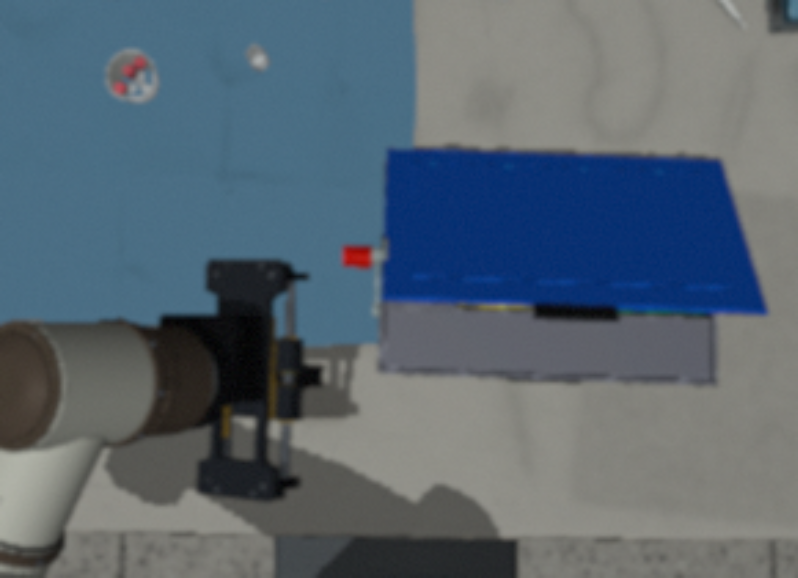

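View pics/scene15.png

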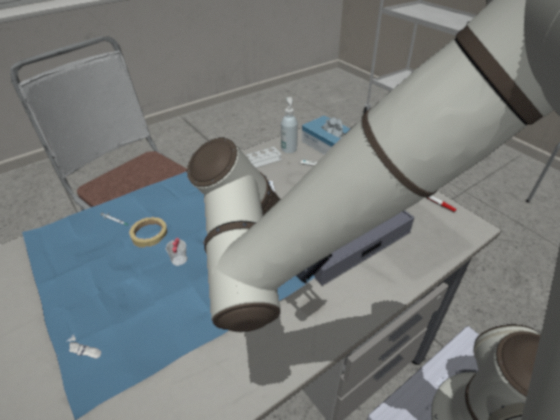

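```bash
cat > lid.py <<'E'
# lid.py thetadeg [lift]  : TCP world for vertical tool pushing lid at angle theta
import sys
from search import *
th=np.radians(float(sys.argv[1]));lift=float(sys.argv[2]) if len(sys.argv)>2 else 0
P=np.array([.105-.195*np.cos(th)+.007*np.sin(th),0,.06+.195*np.sin(th)+.007*np.cos(th)])
p=C2W(P+[.0095,0,.017+lift]);R=RP(0,0,0);s=r.sense()
print('tgt',p.round(4),'now',s['tcp_pos'].round(4),W2C(s['tcp_pos']).round(4),'j',s['joints'].round(0),'t',round(s['time_s'],2),'F',s['wrist_force'].round(1));print('ROW',*[v.tolist() for v in move(p,R,s)])
E
python3 mv.py .43 .02 .3 0 0 45; python3 lid.py 45 .05; python3 -c "
from search import *
for l in ([-.0185,0,.27],[-.0185,0,.22],[-.08,0,.084]): print([q.round(0) for q in ik(C2W(l),RP(0,0,0),8)])"
```

```text
tgt [0.43 0.02 0.3 ] now [0.433  0.0957 0.1584] j [ 46.  17. -34.  22. -64. -61.] t 24.1167 F [-0.1 -0.2 -0.7]
ROW [0.4547, 0.007, -0.2822] [-0.0633, -0.159, 0.2433]
tgt [ 0.5143 -0.1294  0.2698] now [0.433  0.0957 0.1584] [-0.1041  0.2234  0.1584] j [ 46.  17. -34.  22. -64. -61.] t 24.12 F [-0.1 -0.2 -0.7]
ROW [0.8304, -0.2863, 0.0491] [-0.1289, -0.1325, 0.4867]
[array([  3.,  12., -10.,   0., -69., -95.])]
[array([  3.,  14., -15.,   0., -62., -95.])]
[array([  4.,  18., -32.,  -0., -40., -95.])]
```

```bash
python3 -m creep '[[0,0,0,-0.13,0,0,0],[0,0.45,0.007,-0.28,-0.0633,-0.159,0.2433],[0,0.45,0.007,-0.28,-0.0633,-0.159,0.2433],[0,0.45,0.007,-0.28,-0.0633,-0.159,0.2433],[0,0.45,0.007,-0.28,-0.0633,-0.159,0.2433]]'; python3 mv.py .45 -.06 .32 0 0 0
```

```text
time_s: 24.53
tcp_pos: [0.4305, 0.0188, 0.3019]
ee_rot: [[-0.432, -0.9, -0.056], [-0.871, 0.432, -0.235], [0.236, -0.053, -0.97]]
wrist_force: [1.2, -0.7, -0.1]
gripper_width: 0.008
tgt [ 0.45 -0.06  0.32] now [0.4305 0.0188 0.3019] j [ 31.   3. -21.  10. -77. -60.] t 24.5333 F [ 1.2 -0.7 -0.1]
ROW [0.2149, -0.1753, -0.0005] [-0.0581, -0.0578, 0.3598]
```

```bash
python3 -m creep '[[0,0.215,-0.175,0,-0.058,-0.058,0.36],[0,0.215,-0.175,0,-0.058,-0.058,0.36],[0,0.215,-0.175,0,-0.058,-0.058,0.36],[0,0.215,-0.175,0,-0.058,-0.058,0.36],[0,0.215,-0.175,0,-0.058,-0.058,0.36]]'; python3 lid.py 45 .05
```

```text
time_s: 24.95
tcp_pos: [0.4495, -0.0619, 0.3186]
ee_rot: [[-0.875, -0.48, -0.066], [-0.473, 0.875, -0.101], [0.106, -0.058, -0.993]]
wrist_force: [0.3, -0.7, -0.1]
gripper_width: 0.005
tgt [ 0.5143 -0.1294  0.2698] now [ 0.4495 -0.0619  0.3186] [-0.0846  0.0662  0.3186] j [ 16.   4. -14.   5. -77. -79.] t 24.95 F [ 0.3 -0.7 -0.1]
ROW [-0.0999, -0.2912, 0.1699] [-0.0268, -0.0283, 0.1647]
```

```bash
python3 -m creep '[[0,-0.1,-0.29,0,-0.0268,-0.0283,0.1647],[0,-0.1,-0.29,0,-0.0268,-0.0283,0.1647],[0,-0.1,-0.29,0.1,-0.0268,-0.0283,0.1647],[0,-0.1,-0.29,0.17,-0.0268,-0.0283,0.1647],[0,-0.1,-0.29,0.17,-0.0268,-0.0283,0.1647]]'; python3 lid.py 45 .0;  python3 - <<'E'
from h import *
for c in ['wrist','scene','top']:
    im=r.capture(c);cv2.imwrite(f'pics/{c}16.png',im)
E
```

```text
time_s: 25.37
tcp_pos: [0.5109, -0.1308, 0.2629]
ee_rot: [[-0.999, 0.029, -0.013], [0.029, 1.0, 0.002], [0.013, 0.002, -1.0]]
wrist_force: [-1.4, -0.1, -1.0]
gripper_width: 0.012
tgt [ 0.5143 -0.1294  0.2198] now [ 0.5109 -0.1308  0.2629] [-0.0219 -0.0015  0.2629] j [  3.  12. -10.  -0. -68. -95.] t 25.37 F [-1.4 -0.1 -1. ]
ROW [-0.0132, 0.0048, 0.1433] [0.0007, -0.004, -0.0032]
```

View pics/scene16.png

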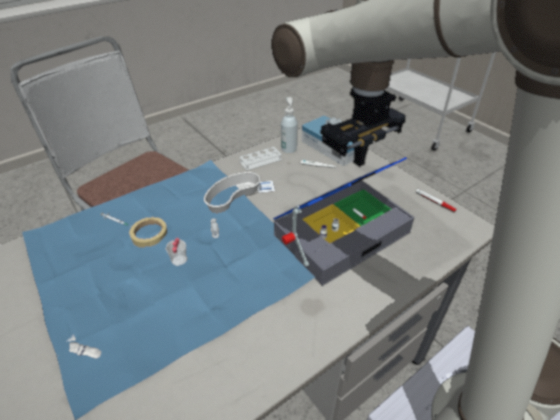

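View pics/wrist16.png

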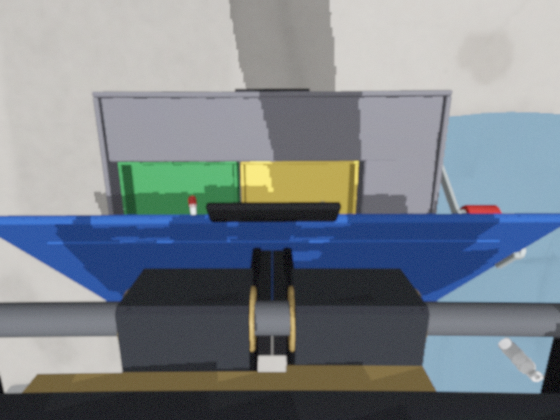

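```bash
for t in 44 40 36 32 28; do python3 lid.py $t | grep ROW; done
```

```text
ROW [0.0057, 0.0028, 0.1704] [-0.0003, -0.0009, -0.0001]
ROW [0.0372, 0.0029, 0.2031] [-0.0003, -0.0009, -0.0001]
ROW [0.0663, 0.0029, 0.238] [-0.0003, -0.0009, -0.0001]
ROW [0.0929, 0.0029, 0.2747] [-0.0003, -0.0009, -0.0001]
ROW [0.1169, 0.0029, 0.3133] [-0.0003, -0.0009, -0.0001]
```

```bash
python3 -m creep '[[0,0,0.003,0.08,0,0,0],[0,0.006,0.003,0.15,0,0,0],[0,0.01,0.003,0.175,0,0,0],[0,0.037,0.003,0.203,0,0,0],[0,0.05,0.003,0.22,0,0,0]]'; for t in 38 34 30 26 22 18; do python3 lid.py $t; done
```

```text
time_s: 25.93
tcp_pos: [0.4997, -0.129, 0.2034]
ee_rot: [[-1.0, 0.018, 0.001], [0.018, 1.0, -0.002], [-0.001, -0.002, -1.0]]
wrist_force: [2.7, -0.4, 1.3]
gripper_width: 0.005
tgt [ 0.4979 -0.129   0.2026] now [ 0.4997 -0.129   0.2034] [-3.300e-02  1.000e-04  2.034e-01] j [  4.  13. -18.   0. -59. -95.] t 25.93 F [ 2.7 -0.4  1.3]
ROW [0.0061, -0.0003, 0.0027] [-0.0005, 0.0003, 0.0004]
tgt [ 0.4895 -0.1289  0.1918] now [ 0.4997 -0.129   0.2034] [-3.300e-02  1.000e-04  2.034e-01] j [  4.  13. -18.   0. -59. -95.] t 25.93 F [ 2.7 -0.4  1.3]
ROW [0.0341, -0.0002, 0.0384] [-0.0005, 0.0003, 0.0004]
tgt [ 0.4819 -0.1287  0.1806] now [ 0.4997 -0.129   0.2034] [-3.300e-02  1.000e-04  2.034e-01] j [  4.  13. -18.   0. -59. -95.] t 25.93 F [ 2.7 -0.4  1.3]
ROW [0.0596, -0.0001, 0.076] [-0.0005, 0.0003, 0.0004]
tgt [ 0.4751 -0.1286  0.1688] now [ 0.4997 -0.129   0.2034] [-3.300e-02  1.000e-04  2.034e-01] j [  4.  13. -18.   0. -59. -95.] t 25.93 F [ 2.7 -0.4  1.3]
ROW [0.0824, -0.0, 0.1153] [-0.0005, 0.0003, 0.0004]
tgt [ 0.4691 -0.1285  0.1565] now [ 0.4997 -0.129   0.2034] [-3.300e-02  1.000e-04  2.034e-01] j [  4.  13. -18.   0. -59. -95.] t 25.93 F [ 2.7 -0.4  1.3]
ROW [0.1023, 0.0001, 0.156] [-0.0005, 0.0003, 0.0004]
tgt [ 0.464  -0.1284  0.1439] now [ 0.4997 -0.129   0.2034] [-3.300e-02  1.000e-04  2.034e-01] j [  4.  13. -18.   0. -59. -95.] t 25.93 F [ 2.7 -0.4  1.3]
ROW [0.1194, 0.0002, 0.1981] [-0.0005, 0.0003, 0.0004]
```

Contact with about 3 N and following the arc. Continuing to ~18°.

```bash
python3 -m creep '[[0,0.034,0,0.038,0,0,0],[0,0.06,0,0.076,0,0,0],[0,0.082,0,0.115,0,0,0],[0,0.102,0,0.156,0,0,0],[0,0.119,0,0.198,0,0,0]]'; for t in 16 12 8 5 2 0; do python3 lid.py $t|grep ROW; done; python3 - <<'E'
from h import *
for c in ['wrist','scene']:
    im=r.capture(c);cv2.imwrite(f'pics/{c}17.png',im)
E
```

```text
time_s: 26.35
tcp_pos: [0.4653, -0.1283, 0.145]
ee_rot: [[-1.0, 0.016, 0.005], [0.016, 1.0, -0.002], [-0.005, -0.002, -1.0]]
wrist_force: [0.2, 0.7, 1.2]
gripper_width: 0.004
ROW [0.012, -0.0004, 0.025] [-0.0006, 0.0017, 0.0009]
ROW [0.0248, -0.0003, 0.0685] [-0.0006, 0.0017, 0.0009]
ROW [0.0345, -0.0002, 0.1129] [-0.0006, 0.0017, 0.0009]
ROW [0.0398, -0.0001, 0.1465] [-0.0006, 0.0017, 0.0009]
ROW [0.0432, -0.0001, 0.1804] [-0.0006, 0.0017, 0.0009]
ROW [0.0446, -0.0, 0.2031] [-0.0006, 0.0017, 0.0009]
```

View pics/scene17.png

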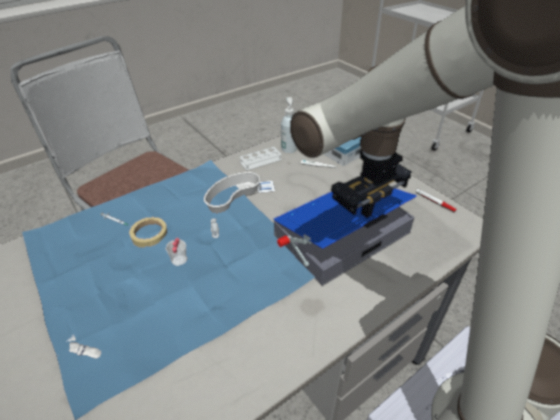

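Lid is going down with the finger, stay folding. Continue.

```bash
python3 -m creep '[[0,0.012,0,0.025,0,0,0],[0,0.025,0,0.068,0,0,0],[0,0.034,0,0.113,0,0,0],[0,0.04,0,0.147,0,0,0],[0,0.043,0,0.18,0,0,0]]'; for t in 2 1 0 -1; do python3 lid.py $t; done
```

```text
time_s: 26.87
tcp_pos: [0.4508, -0.1281, 0.0895]
ee_rot: [[-1.0, 0.017, 0.001], [0.017, 1.0, -0.002], [-0.001, -0.002, -1.0]]
wrist_force: [1.2, -0.4, 1.4]
gripper_width: 0.003
tgt [ 0.4526 -0.1282  0.0908] now [ 0.4508 -0.1281  0.0895] [-0.082   0.      0.0895] j [  4.  17. -32.   0. -40. -95.] t 26.87 F [ 1.2 -0.4  1.4]
ROW [-0.0062, -0.0001, -0.0042] [-0.0005, 0.0002, 0.0009]
tgt [ 0.4524 -0.1282  0.0874] now [ 0.4508 -0.1281  0.0895] [-0.082   0.      0.0895] j [  4.  17. -32.   0. -40. -95.] t 26.87 F [ 1.2 -0.4  1.4]
ROW [-0.0055, -0.0001, 0.0071] [-0.0005, 0.0002, 0.0009]
tgt [ 0.4523 -0.1282  0.084 ] now [ 0.4508 -0.1281  0.0895] [-0.082   0.      0.0895] j [  4.  17. -32.   0. -40. -95.] t 26.87 F [ 1.2 -0.4  1.4]
ROW [-0.005, -0.0001, 0.0185] [-0.0005, 0.0002, 0.0009]
tgt [ 0.4522 -0.1282  0.0806] now [ 0.4508 -0.1281  0.0895] [-0.082   0.      0.0895] j [  4.  17. -32.   0. -40. -95.] t 26.87 F [ 1.2 -0.4  1.4]
ROW [-0.0047, -0.0001, 0.0298] [-0.0005, 0.0002, 0.0009]
```

```bash
python3 -m creep '[[0,0,0,0.007,0,0,0],[0,0,0,0.014,0,0,0],[0,0,0,0.019,0,0,0],[0,0,0,0.024,0,0,0],[0,0,0,0.027,0,0,0]]'; python3 lid.py 0
```

```text
time_s: 27.28
tcp_pos: [0.4505, -0.1282, 0.0841]
ee_rot: [[-1.0, 0.015, -0.001], [0.015, 1.0, -0.003], [0.001, -0.003, -1.0]]
wrist_force: [-9.2, 4.2, 27.8]
gripper_width: 0.004
tgt [ 0.4523 -0.1282  0.084 ] now [ 0.4505 -0.1282  0.0841] [-0.0823 -0.      0.0841] j [  4.  18. -33.   0. -40. -95.] t 27.28 F [-9.2  4.2 27.8]
ROW [-0.006, 0.0001, 0.0003] [-0.0008, -0.0002, 0.0013]
```

```bash
python3 -m creep '[[0,0,0,-0.03,0,0,0],[0,0,0,-0.12,0,0,0],[0,0,0,-0.26,0,0,0],[0,0,-0.1,-0.4,0,0,0],[0,0,-0.2,-0.54,0,0,0]]'; python3 -m creep '[[0,0,-0.1,0,0,0,0],[0,0,-0.24,0,0,0,0],[0,0,-0.38,0,0,0,0],[0,0,-0.52,0,0,0,0],[0,0,-0.6,0,0,0,0]]'; python3 - <<'E'
from h import *
r.capture('top')
for c in ['scene','top']:
    im=r.capture(c);cv2.imwrite(f'pics/{c}18.png',im)
s=r.sense();print(s['time_s'],s['tcp_pos'],s['wrist_force'],s['joint_velocities'].round(1))
a=cv2.imread('pics/scene18.png');cv2.imwrite('pics/s18.png',cv2.resize(a[100:320,180:460],None,fx=2.7,fy=2.7))
for l in ([-.105,-.16,.067],[-.105,.16,.067],[.105,.16,.067],[.105,-.16,.067]): print(proj('scene',C2W(l)).round(0),proj('top',C2W(l)).round(0))
E
```

```text
time_s: 27.7
tcp_pos: [0.45, -0.1761, 0.2326]
ee_rot: [[-1.0, 0.012, 0.002], [0.012, 1.0, -0.003], [-0.002, -0.003, -1.0]]
wrist_force: [1.8, 0.2, -0.0]
gripper_width: 0.007
time_s: 28.12
tcp_pos: [0.4474, -0.3594, 0.2336]
ee_rot: [[-1.0, 0.014, 0.003], [0.014, 1.0, -0.004], [-0.003, -0.004, -1.0]]
wrist_force: [1.0, -0.2, -0.4]
gripper_width: 0.006
28.2667 [ 0.44727667 -0.35779211  0.23283872] [ 0.58049009  0.80513276 -0.73971854] [ 2.5 -1.6 -1.8 -0.5 -0.1 -0.5]
[[415. 214.]] [[412. 280.]]
[[323. 268.]] [[287. 276.]]
[[272. 218.]] [[290. 195.]]
[[360. 176.]] [[412. 198.]]
```

View pics/s18.png

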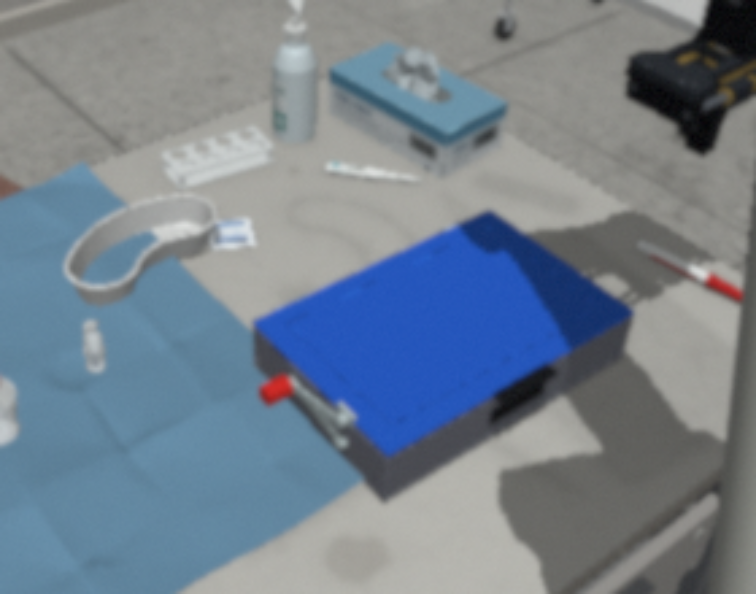

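View pics/top18.png

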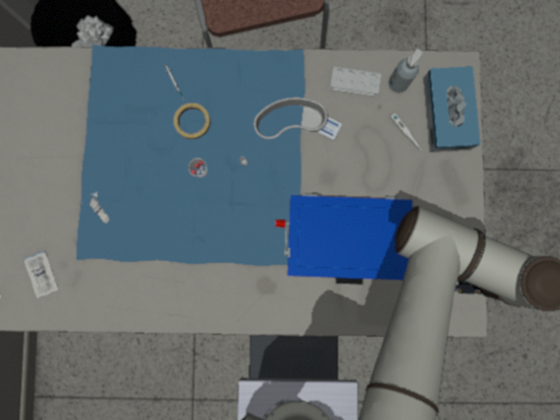

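```bash
python3 -m creep '[[0,0,0,0,0,0,0],[0,0,0,0,0,0,0],[0,0,0,0,0,0,0]]'; python3 -c "
from station import r
print(r.finish_job())"
```

```text
time_s: 28.52
tcp_pos: [0.4474, -0.3569, 0.2332]
ee_rot: [[-1.0, 0.014, 0.002], [0.014, 1.0, -0.003], [-0.002, -0.003, -1.0]]
wrist_force: [0.8, 0.5, -0.7]
gripper_width: 0.007
the job is handed in; nothing more can be done
None
```

I finished the task and handed it in at 28.5 s. Both vials stand in the yellow tray, the needle lies in the green tray, the stay is broken and the lid is shut.

- **Contents:** while the lid was still propped, the wrist pictures showed both vials upright in the yellow tray and the needle flat in the green tray. The scene picture taken just before I lowered the lid showed them unmoved. With the lid shut they can no longer be seen.
- **Stay:** I pushed the knee about 27 mm away from the robot. I estimate the knee angle at roughly 0.76 rad from the top picture. It was not read directly.
- **Lid:** I followed it down along its arc with about 1 to 3 N. At the end it pressed onto the case with about 28 N vertically, which is more than the suggested 2 to 10 N. After I lifted off, its front corners were within about 2 pixels of where a shut lid should be. The arm was clear of everything.
- **Bystanders:** the ampoule and the tube cup appear in the same places in the last top picture.
- **Checks that failed or disagreed:**
  - The arm was still swinging when I took one early wrist picture. That threw the positions off by about 8 mm until I corrected for it, and they then agreed with the other cameras.
  - The network missed the needle once, so I measured it by eye. Its length came out at 48.2 mm against the 48 mm given.
  - My first tilted reach towards the purple vial stalled on the range of the last joint, so I approached from a different direction.

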